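# Gather washed T-nuts in the spigot corner of a lidded tote

### The arm

A 7-joint arm with a two-finger parallel gripper is mounted at the origin on the work surface. World frame = base frame: x ahead of the robot, y to its left, z up, the work surface at z = 0. Lengths are in m, angles in rad, forces in N, time in s.
With the tool pointing down it reaches from about 0.4 to 0.85 m from the base axis. Payload 10.4 kg.
Tool frame: the origin (TCP) lies midway between the tips of the shut fingers; the grasp point (between the pads) lies 19 mm behind it (manip.tcp_to_grasp is the distance from the TCP to the grasp point, in m); x points along the fingers, y is the direction in which the jaws open and shut, and the axes are right-handed (so a half turn about x gives the same grasp; the last joint's range is limited). The gripper opens to 85 mm and grips with 20 to 120 N. Pads are 22 mm wide; open, the fingers measure 114 mm over their backs; the gripper's body (76 mm by 85 mm) begins 54 mm behind the grasp point. The pads swing forward as they close: fully open they stand 13 mm farther back than shut.
Start: joints at [1.197, 0.332, -0.065, 1.46, 0.022, 1.35, -0.088], TCP at [0.215, -0.587, 0.231] pointing down, gripper open.
Joint ranges: [-2.6, 2.6], [-0.5, 2.12], [-1.47, 1.34], [0.16, 2.42], [-1.27, 4.41], [0.06, 2.06], [-2.6, 2.6]. Speed limits (rad/s): [2.22, 2.22, 2.79, 2.79, 3.14, 3.14, 3.14].

### API

Orientations are given as a unit quaternion [x, y, z, w].
In Python, from workcell import monitor, viewer, manip gives the robot as it stands. The module is installed in compiled form; this text tells all that it offers.
- The arm moves only by the tool send_rows, never from a script. Its arguments are lists of equal length, an entry for each row: "grip": the closure in counts, from 0 (fully open) to 255 (shut); "offset": the shift along the tool's x, y, z in mm, a list of three; "twist": the turn about the tool's x in degrees. In form: {"grip": [grip, ...], "offset": [[tx, ty, tz], ...], "twist": [twist, ...]}. A call has exactly 5 rows; each row is the pose to reach, as a shift and turn from the pose commanded when the call began, along the tool's axes at that moment; what a row does not reach only later rows make up. A row lasts 1/12 s, in which the tool goes at most 41.7 mm and 7.16 degrees, less where a joint would pass 70% of its speed; a pose out of reach is approached as far as the arm can. A call with a gripper value outside its range is refused whole. The fingers move at their own pace and stop on an object; "newtons" is the grip in N (left out, the last holds). Time passes only in rows, so rows that repeat a pose let the fingers close, or fill a call up. It gives the time, the measured TCP pose, the force and the opening at its end, in the units of the state.
- monitor.get_obs(): the state, without advancing time (a new reading comes with each control period).
- viewer.camera(name): name is "scene" or "top"; returns (picture, depth): 420x560x3 uint8, blue, green, red; 420x560 float32, m along the optical axis (not along the pixel's ray), 0 where there is no reading.
- viewer.camera_model(name): a dict with "camera_matrix" (3x3 intrinsics, pixels), "distortion" ([k1, k2, p1, p2, k3] as OpenCV has them; the pictures are not rectified), "R" (3x3) and "t" (3): a world point X has camera coordinates R X + t. Camera axes: x right, y down, z forward; pixel columns grow to the right and rows downward; lengths in m; the calibration is good to about 2 mm. A picture is of the moment at which its call begins. camera_model takes no time and is no camera call.
- manip.hand_in(): hands the job in, once; it reports no verdict.
Trained networks look in the newest picture that a camera, given by its name, has taken for a name from the list of things; names that differ only in an ending like _2 or _b are one class to them, and where a whole thing is asked for, a point or a joint stands for the part that bears it (a point fixed in the world has none). Each returns a list of dicts, best first, with "score" (0 to 1); they miss things now and then, are a little off and sometimes report something else, mostly with a low value. They report only what shows in the picture. A call takes as long as a camera call.
- viewer.recognise(target, camera): "box" ([left, top, width, height] in pixels, round what is visible of it).
- viewer.regions_of(target, camera): "region" (420x560 bool, what is visible of it) and "box" ([left, top, width, height] in pixels, round what is visible of it).
- viewer.spot_point(target, camera): "position" ([column, row] in pixels: a listed point, or the origin of a listed thing).
The state is a dict: "clock": time; "joint_pos": joint angles; "joint_velocities": joint speeds; "tau": joint torques, N m; "position": TCP position; "ee_rot": TCP orientation; "ft_force": force on the tool from outside, world axes, zero at the start; "torque": the same for the moment, N m; "grip_width": opening from 0.0 (shut) to 1.0 (fully open).
Only numpy, scipy, OpenCV 4.12 (cv2) and the standard library are available. Lean on these libraries where they do the work, as an engineer would, in place of code of your own. Each camera call takes 0.05 s, during which the arm holds its last target.

### The job

Gently lower the tote's clear half-lid until it is fully closed while the tote stands on the bench, then lift the tote by its bridge handle and tip it, about 30 degrees, so that the corner with the spigot is the lowest and all four T-nuts slide together into that corner under the lid, where they can be counted. Finish while still holding the tote still in the air, tilted like that, with the lid shut; do not put it down or let go. Leave the vice, the orange case and the collet chuck where they are.

Things in the scene. Friction and masses are not known exactly. Their poses are not given: they have to be found in the camera images.
- tote: Green metal tote, open box 190 (its x) x 160 (y) x 60 mm, walls and floor 4 mm, about 0.5 kg, loose. Origin: centre of its underside, z up, x points away from the lid's hinge (roughly away from the robot). No divider inside. A bridge handle crosses it at x = 0; a clear lid covers only the half from x = -95 to -10 mm.
- handle_mid (a point): Middle of the handle: a level steel bar along the tote's y, 14 mm wide (x), 20 mm tall, from upright to upright (y = +-80 mm). This point is 110 mm above the tote's underside, over its centre; axes as the tote's. Grip it here, fingers closing along the tote's x, firmly (40 N or more), or the tote may swing in the grip.
- lid (a joint): Angle of the half-lid, rad: 0 = closed flat on the rim, grows as it opens to at most 1.6 (upright); starts at 0.9 to 1.4, standing up on the robot's side. Stiff hinge: it stays where it is left and takes about 1 to 2 N near the free edge to move.
- lid_hinge (a point): Middle of the hinge line, which runs along the tote's y on the rim of its -x wall (x = -95, z = 60.5 mm of the tote). The lid is a clear plate 160 mm wide, 85 mm from hinge to free edge, 4 mm thick (6 mm at the dark strip on the free edge), without a knob: push on its outer face (robot's side when open, upper when closed) with closed fingers.
- lid_edge (a point): Middle of the lid's free edge, 85 mm from the hinge.
- spigot_corner (a point): The corner to gather the nuts in: inner floor corner at x = -91, y = +76, z = 4 mm of the tote, on the hinge side under the lid. A dark round drain spigot (18 mm dia., 26 mm long) sticks out sideways from the outside of the +y wall next to it, at x = -72, z = 16 mm.
- nut0: One of four like steel T-nuts loose in the tote: 20 x 18 mm foot 6 mm thick with an 11 x 18 mm boss on it, 12 mm tall in all, 30 g; origin at the centre of its underside. Smooth: starts sliding at 7 to 11 degrees of tilt, and at about 30 degrees towards the corner also slides along the walls.
- nut1: One of four like steel T-nuts loose in the tote: 20 x 18 mm foot 6 mm thick with an 11 x 18 mm boss on it, 12 mm tall in all, 30 g; origin at the centre of its underside. Smooth: starts sliding at 7 to 11 degrees of tilt, and at about 30 degrees towards the corner also slides along the walls.
- nut2: One of four like steel T-nuts loose in the tote: 20 x 18 mm foot 6 mm thick with an 11 x 18 mm boss on it, 12 mm tall in all, 30 g; origin at the centre of its underside. Smooth: starts sliding at 7 to 11 degrees of tilt, and at about 30 degrees towards the corner also slides along the walls.
- nut3: One of four like steel T-nuts loose in the tote: 20 x 18 mm foot 6 mm thick with an 11 x 18 mm boss on it, 12 mm tall in all, 30 g; origin at the centre of its underside. Smooth: starts sliding at 7 to 11 degrees of tilt, and at about 30 degrees towards the corner also slides along the walls.
- vice: Bystander: small dark machine vice lying on the bench, 195 mm long, 85 wide, 70 tall, 3.5 kg. Origin at its underside.
- case: Bystander: closed long orange plastic case, 170 x 50 x 45 mm. Origin at its underside.
- chuck: Bystander: round stepped steel collet chuck standing on the bench, 56 mm dia., 75 mm tall. Origin at its underside.

How it is judged:
On the way, in this order (a step that is already met when the one before it is completed fails the run):
1. the lid is closed while the tote stands on the bench (value of joint lid below 0.08 rad and height (world z) of tote below 0.012 m and angle between tote's own z axis and vertical below 0.1 rad), for 0.2 s.
2. the tote is lifted off the bench, held in the fingers (height (world z) of tote above 0.03 m and contact force between tote and the fingers above 1 N), for 0.2 s.
At the end, for the whole second after the job is handed in: Lid shut (within 0.08 rad); tote held in the fingers, at rest, spigot corner over 30 mm above the bench, tilted 0.25 to 0.95 rad with that corner lowest (its y axis dips and x axis rises over 0.1 rad each); all four nuts at rest within 80 mm of that corner (value of joint lid below 0.08 rad and angle between tote's own z axis and vertical between 0.25 and 0.95 rad and angle between tote's own y axis and vertical above 1.671 rad and angle between tote's own x axis and vertical below 1.471 rad and height (world z) of spigot_corner above 0.03 m and contact force between tote and the fingers above 1 N and linear speed of each of tote, nut0, nut1, nut2, nut3 below 0.03 m/s and angular speed of tote below 0.15 rad/s and contact force between tote and vice below 0.1 N and contact force between tote and case below 0.1 N and contact force between tote and chuck below 0.1 N and distance between each of nut0, nut1, nut2, nut3 and spigot_corner below 0.08 m); the arm keeps its last pose, push and grip.
It fails at once if the lid is slammed (still closing faster than 4 rad/s in its last 0.25 rad) (value of joint lid below 0.25 rad and velocity of joint lid below -4 rad/s).
It fails at once if the lid springs open again while the tote is in the air (height (world z) of tote above 0.05 m and value of joint lid above 0.3 rad).
It fails at once if a bystander is moved more than 20 mm (distance of any of vice, case, chuck from where it was at the start of the episode above 0.02 m).
It also fails if it takes over 58 s, if anything falls off the work surface, if the arm or the gripper's body presses on something with over 40 N, if the wrist force passes 120 N, or if a joint passes its speed limit or range.

## Working session

There is one attempt and no reset: what is moved stays moved. The work goes in short steps, Python scripts to look and compute and a tool call to move; the robot and the scene stay as the last step left them, time stands still between calls to the robot, and variables do not carry over. Pictures are saved under pics/ and viewed, and the job is handed in when it is done.

Besides the shell and the picture viewer there is one more tool, called after "Request:" as name(argument=value, ...) on one line, values as JSON. send_rows: Moves the arm, as the interface text tells. Its arguments: {"type":"object","properties":{"grip":{"type":"array","items":{"type":"number"}},"offset":{"type":"array","items":{"type":"array","items":{"type":"number"}}},"twist":{"type":"array","items":{"type":"number"}},"newtons":{"type":"number"}},"required":["grip","offset","twist"]}

```bash
mkdir -p pics; ls; python3 - <<'E'
from workcell import monitor, viewer, manip
import cv2, numpy as np
o=monitor.get_obs()
for k,v in o.items(): print(k,np.round(v,3))
print(manip.tcp_to_grasp)
for c in ("scene","top"):
    p,d=viewer.camera(c); cv2.imwrite(f"pics/{c}0.png",p); np.save(f"{c}_d.npy",d)
    m=viewer.camera_model(c); print(c,{k:np.round(v,4).tolist() for k,v in m.items()})
    for t in ("handle_mid","lid_hinge","lid_edge","spigot_corner","tote"):
        print(t,[(round(r['score'],2),np.round(r['position'],1)) for r in viewer.spot_point(t,c)])
print(monitor.get_obs()['clock'])
E
```

```text
pics
clock 0.0
joint_pos [ 1.197  0.333 -0.065  1.461  0.022  1.35  -0.089]
joint_velocities [-0.    -0.001  0.002 -0.    -0.     0.001 -0.   ]
tau [-1.0000e-03 -6.2545e+01  4.8000e-02 -3.9161e+01  1.6000e-02  1.0000e-02
 -0.0000e+00]
position [ 0.215 -0.587  0.231]
ee_rot [-0.696 -0.124  0.696 -0.123]
ft_force [-0.427 -0.249 -0.639]
torque [ 0.015  0.02  -0.005]
grip_width 1.0
0.0187
scene {'camera_matrix': [[491.9651, 0.0, 287.3126], [0.0, 491.9651, 203.3889], [0.0, 0.0, 1.0]], 'distortion': [-0.0397, 0.0, 0.0, 0.0, 0.0], 'R': [[0.0866, 0.9962, 0.0102], [0.7275, -0.0563, -0.6838], [-0.6806, 0.0666, -0.7296]], 't': [-0.0448, -0.3265, 1.6136]}
handle_mid [(0.64, array([286.5, 230.7]))]
lid_hinge [(0.6, array([292.9, 212.8]))]
lid_edge [(0.68, array([295.4, 199. ]))]
spigot_corner [(0.59, array([324.2, 232.7]))]
tote [(0.61, array([288.5, 258.2]))]
top {'camera_matrix': [[440.6165, 0.0, 280.7132], [0.0, 440.6165, 198.2902], [0.0, 0.0, 1.0]], 'distortion': [-0.1062, 0.0, 0.0, 0.0, 0.0], 'R': [[0.0114, -0.9994, -0.0323], [-0.9959, -0.0084, -0.0902], [0.0899, 0.0332, -0.9954]], 't': [0.03, 0.5346, 1.1274]}
handle_mid [(0.84, array([295.4, 158.5])), (0.43, array([425.6, 250.7])), (0.3, array([294.3, 167.3]))]
lid_hinge [(0.69, array([288.9, 196.9]))]
lid_edge [(0.68, array([291.7, 179.8]))]
spigot_corner [(0.67, array([261. , 191.2]))]
tote [(0.88, array([294.8, 167.2]))]
0.6
```

View pics/scene0.png

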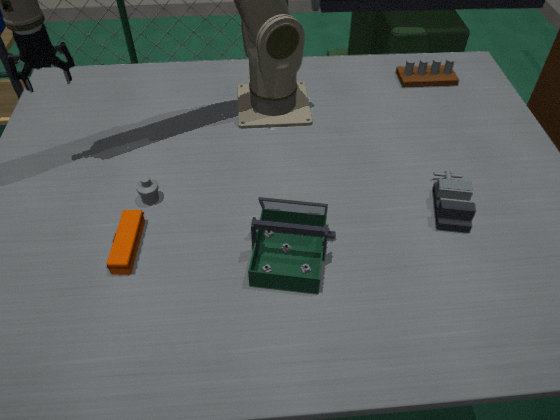

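View pics/top0.png

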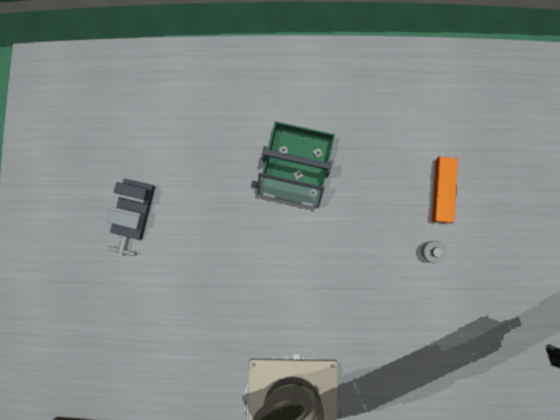

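```bash
cat > h.py <<'E'
import numpy as np, cv2
from workcell import monitor, viewer, manip
from scipy.spatial.transform import Rotation as Ro
M={c:viewer.camera_model(c) for c in("scene","top")}
def ray(c,p):
    m=M[c];q=cv2.undistortPoints(np.array([[p]],float),np.array(m['camera_matrix']),np.array(m['distortion']))[0,0]
    R=np.array(m['R']);return -R.T@np.array(m['t']),R.T@np.r_[q,1]
def tri(ps,pt):
    a,u=ray("scene",ps);b,v=ray("top",pt)
    s=np.linalg.lstsq(np.c_[u,-v],b-a,rcond=None)[0]
    x,y=a+s[0]*u,b+s[1]*v
    return (x+y)/2,np.linalg.norm(x-y)
def atz(c,p,z):
    a,u=ray(c,p);return a+u*(z-a[2])/u[2]
def proj(c,X):
    m=M[c];return cv2.projectPoints(np.array(X,float).reshape(-1,3),cv2.Rodrigues(np.array(m['R']))[0],np.array(m['t']),np.array(m['camera_matrix']),np.array(m['distortion']))[0][:,0]
def cloud(c,d):
    m=M[c];h,w=d.shape;vv,uu=np.mgrid[:h,:w]
    q=cv2.undistortPoints(np.stack([uu,vv],-1).reshape(-1,1,2).astype(float),np.array(m['camera_matrix']),np.array(m['distortion']))[:,0]
    P=np.c_[q,np.ones(len(q))]*d.reshape(-1,1)
    X=(P-np.array(m['t']))@np.array(m['R']);X[d.ravel()==0]=np.nan
    return X.reshape(h,w,3)
E
python3 - <<'E'
from h import *
S={"handle_mid":(286.5,230.7),"lid_hinge":(292.9,212.8),"lid_edge":(295.4,199.),"spigot":(324.2,232.7),"tote":(288.5,258.2)}
T={"handle_mid":(295.4,158.5),"lid_hinge":(288.9,196.9),"lid_edge":(291.7,179.8),"spigot":(261,191.2),"tote":(294.8,167.2)}
for k in S:
    x,e=tri(S[k],T[k]);print(k,x.round(4),round(e,4))
E
```

```text
handle_mid [ 0.626  -0.0073  0.0988] 0.01
lid_hinge [0.535  0.0125 0.057 ] 0.0018
lid_edge [0.5681 0.0093 0.1409] 0.0067
spigot [ 0.5555  0.0898 -0.0022] 0.001
tote [ 0.6222 -0.0035 -0.0104] 0.0053
```

The tote sits mid-bench (scene ~288,245; top ~295,167) with its lid open towards the robot. The vice is to the robot's left, and the case and chuck are to its right. I'll refine the pose from enlarged crops.

```bash
python3 - <<'E'
import cv2
a=cv2.imread('pics/scene0.png')[180:300,230:350]; cv2.imwrite('pics/sc0.png',cv2.resize(a,(600,600),interpolation=cv2.INTER_CUBIC))
a=cv2.imread('pics/top0.png')[110:220,240:350]; cv2.imwrite('pics/tc0.png',cv2.resize(a,(594,594),interpolation=cv2.INTER_CUBIC))
E
python3 - <<'E'
from h import *
for c in("scene","top"):
    X=cloud(c,np.load(f"{c}_d.npy"))
    # handle top points
    m=(abs(X[...,0]-.63)<.06)&(abs(X[...,1])<.11)&(X[...,2]>.103)&(X[...,2]<.13)
    P=X[m];print(c,len(P),P.min(0),P.max(0),np.median(P,0))
    r=cv2.minAreaRect((P[:,:2]*1000).astype(np.float32));print(r)
    np.save(f"P{c}.npy",P)
E
```

```text
scene 759 [ 0.57000263 -0.09240609  0.10300739] [0.65880573 0.08561075 0.12987607] [0.6270787  0.00174238 0.11622886]
((599.9134521484375, -0.8392868041992188), (172.1501007080078, 87.01223754882812), 78.72117614746094)
top 551 [ 0.570079   -0.09098368  0.10335642] [0.65661524 0.08711756 0.1299743 ] [0.62051386 0.00343085 0.11929617]
((596.3534545898438, 1.9855270385742188), (172.49249267578125, 85.59320831298828), 77.64315795898438)
```

View pics/sc0.png

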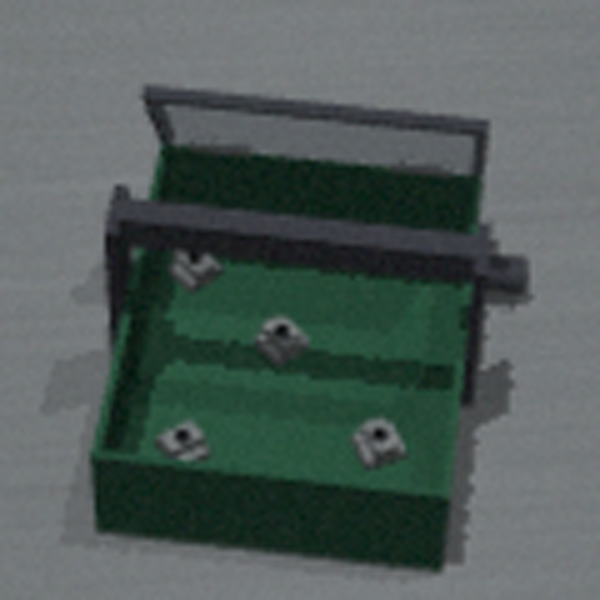

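View pics/tc0.png

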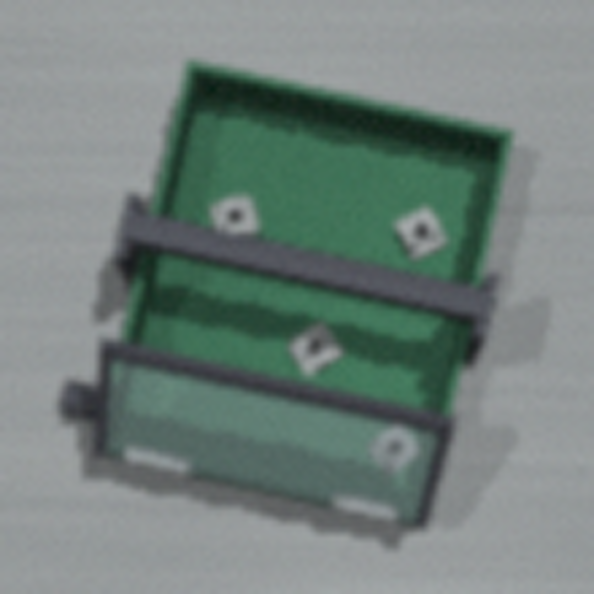

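```bash
cat > fit.py <<'E'
from h import *
from scipy.optimize import least_squares
L=.085
def lidpt(y,a,r=L): return [-.095+r*np.cos(a),y,.0605+r*np.sin(a)]
obs=[('top',(191,62),(.095,.08,.06)),('top',(511,132),(.095,-.08,.06)),
('scene',(95,460),(.095,-.08,.06)),('scene',(449,495),(.095,.08,.06)),('scene',(97,530),(.095,-.08,0)),('scene',(441,570),(.095,.08,0)),
('top',(103,345),('l',.08)),('top',(452,424),('l',-.08)),('scene',(145,87),('l',-.08)),('scene',(488,122),('l',.08)),
('top',(101,458),(-.095,.08,.0605)),('top',(422,526),(-.095,-.08,.0605))]
def px(c,p):
    s,o=(5,(230,180)) if c=='scene' else (5.4,(240,110))
    return np.array(o)+(np.array(p)+.5)/s-.5
def f(q):
    x,y,yaw,a=q;R=Ro.from_euler('z',yaw).as_matrix();r=[]
    for c,p,X in obs:
        if X[0]=='l': X=lidpt(X[1],a)
        r+=list(proj(c,R@np.array(X)+[x,y,0])[0]-px(c,p))
    return np.array(r)
if __name__=='__main__':
    s=least_squares(f,[.62,0,-.2,1.2],loss='soft_l1');print(s.x,np.degrees(s.x[2]));print(f(s.x).reshape(-1,2).round(1))
    x,y,yaw,a=s.x;R=Ro.from_euler('z',yaw)
    for n,X in dict(handle=(0,0,.11),hinge=(-.095,0,.0605),edge=lidpt(0,a)).items(): print(n,(R.apply(X)+[x,y,0]).round(4))
E
python3 fit.py
```

```text
[ 0.62271893 -0.00534225 -0.21743698  1.10586477] -12.45822144324442
[[-0.4 -0.5]
 [ 1.  -0.1]
 [-0.7 -2.1]
 [ 0.5 -0.8]
 [ 0.2 -0.9]
 [ 0.6 -0.8]
 [-0.2 -0.6]
 [ 1.  -0.3]
 [-0.2 -0.4]
 [ 0.4 -0.3]
 [-0.8 -2.6]
 [ 1.3 -1.1]]
handle [ 0.6227 -0.0053  0.11  ]
hinge [0.53   0.0152 0.0605]
edge [0.5672 0.0069 0.1365]
```

```bash
cat >> h.py <<'E'
def state():
    o=monitor.get_obs();R=Ro.from_quat(o['ee_rot']).as_matrix();p=np.array(o['position'])
    print('t',round(o['clock'],2),'p',p.round(4),'F',np.round(o['ft_force'],1),'grip',round(o['grip_width'],3));print('q',np.round(o['joint_pos'],2))
    print('tool axes rows x,y,z:',R.T.round(3).tolist())
    return p,R,o
E
python3 - <<'E'
from h import *
p,R,o=state()
d=np.r_[p[:2]/np.hypot(*p[:2]),0];print('out in tool',(R.T@d).round(3))
E
```

```text
t 0.6 p [ 0.2148 -0.587   0.2314] F [-0.8  0.8 -0.2] grip 0.997
q [ 1.2   0.33 -0.06  1.46  0.02  1.35 -0.09]
tool axes rows x,y,z: [[0.0, -0.0, -1.0], [0.344, -0.939, 0.0], [-0.939, -0.344, -0.0]]
out in tool [ 0.  1. -0.]
```

Moves only turn the tool about its own x axis, so I need to know how the arm behaves at its reach limit. I'll test that in free air before touching anything.

Request:
send_rows(grip=[255,255,255,255,255], offset=[[0,40,0],[0,80,0],[0,120,0],[0,160,0],[0,200,0]], twist=[0,0,0,0,0])

```text
clock: 1.02
position: [0.2812, -0.7685, 0.2313]
ee_rot: [0.696, 0.123, -0.696, 0.123]
ft_force: [0.8, -0.2, 0.2]
grip_width: 0.298
```

Request:
send_rows(grip=[255,255,255,255,255], offset=[[0,40,0],[0,80,0],[0,120,0],[0,160,0],[0,200,0]], twist=[0,0,0,0,0])

```text
clock: 1.43
position: [0.2903, -0.8401, 0.2232]
ee_rot: [0.703, 0.11, -0.693, 0.119]
ft_force: [-0.8, -0.7, 0.3]
grip_width: -0.002
```

```bash
python3 -c "
from h import *
p,R,o=state();print(np.hypot(*p[:2]))"
```

```text
t 1.43 p [ 0.2903 -0.8401  0.2232] F [-0.8 -0.7  0.3] grip -0.002
q [ 1.14  1.15  0.5   0.21 -0.47  1.79 -0.01]
tool axes rows x,y,z: [[0.015, -0.011, -1.0], [0.319, -0.948, 0.016], [-0.948, -0.319, -0.011]]
0.8887987113947067
```

Request:
send_rows(grip=[255,255,255,255,255], offset=[[0,40,0],[0,80,0],[0,120,0],[0,160,0],[0,200,0]], twist=[0,0,0,0,0])

```text
clock: 1.85
position: [0.2961, -0.8637, 0.1966]
ee_rot: [0.704, 0.096, -0.691, 0.132]
ft_force: [-0.7, 0.2, 0.4]
grip_width: 0.004
```

```bash
python3 -c "
from h import *
p,R,o=state();print(np.hypot(*p[:2]))"
```

```text
t 1.85 p [ 0.2961 -0.8637  0.1966] F [-0.7  0.2  0.4] grip 0.004
q [ 1.13  1.26  1.23  0.16 -1.2   1.77  0.03]
tool axes rows x,y,z: [[0.026, -0.047, -0.999], [0.318, -0.947, 0.053], [-0.948, -0.318, -0.01]]
0.9130716670640121
```

Request:
send_rows(grip=[255,255,255,255,255], offset=[[0,0,0],[0,0,0],[0,0,0],[0,0,0],[0,0,0]], twist=[0,0,0,0,0])

```text
clock: 2.27
position: [0.2962, -0.8634, 0.1986]
ee_rot: [0.705, 0.096, -0.69, 0.132]
ft_force: [0.6, 0.1, 0.2]
grip_width: -0.005
```

```bash
python3 -c "
from h import *
p,R,o=state();print(np.hypot(*p[:2]))"
```

```text
t 2.27 p [ 0.2962 -0.8634  0.1986] F [0.6 0.1 0.2] grip -0.005
q [ 1.13  1.26  1.22  0.16 -1.19  1.77  0.03]
tool axes rows x,y,z: [[0.029, -0.047, -0.998], [0.317, -0.947, 0.054], [-0.948, -0.318, -0.012]]
0.9128095281107482
```

Request:
send_rows(grip=[255,255,255,255,255], offset=[[0,-40,0],[0,-80,0],[0,-120,0],[0,-160,0],[0,-200,0]], twist=[0,0,0,0,0])

```text
clock: 2.68
position: [0.2638, -0.765, 0.195]
ee_rot: [0.705, 0.096, -0.691, 0.132]
ft_force: [0.9, -1.4, 0.8]
grip_width: 0.0
```

```bash
cat >> h.py <<'E'
import json
def log():
    o=monitor.get_obs()
    with open('log.jsonl','a') as f: f.write(json.dumps({k:np.array(o[k]).tolist() for k in('joint_pos','position','ee_rot','clock')})+'\n')
E
python3 -c "
from h import *
log();p,R,o=state();print(np.hypot(*p[:2]))"
```

```text
t 2.68 p [ 0.2638 -0.765   0.195 ] F [ 0.9 -1.4  0.8] grip 0.0
q [ 0.68  1.05  1.28  0.98 -1.01  1.6   0.36]
tool axes rows x,y,z: [[0.028, -0.047, -0.999], [0.318, -0.947, 0.053], [-0.948, -0.319, -0.011]]
0.8091823613174046
```

```bash
cat > kin.py <<'E'
from h import *
import itertools
from scipy.optimize import least_squares
D=[([1.197,.332,-.065,1.46,.022,1.35,-.088],[.215,-.587,.231],[-.696,-.124,.696,-.123]),
([1.14,1.15,.5,.21,-.47,1.79,-.01],[.2903,-.8401,.2232],[.703,.11,-.693,.119]),
([1.13,1.26,1.23,.16,-1.2,1.77,.03],[.2961,-.8637,.1966],[.704,.096,-.691,.132])]
for l in open('log.jsonl'):
    j=json.loads(l);D.append((j['joint_pos'],j['position'],j['ee_rot']))
def fk(q,L,sg):
    R=Ro.identity();p=np.zeros(3)
    ax='zyzyzyz'
    off=[(0,0,L[0]),(L[4],0,0),(0,0,L[1]),(L[5],0,0),(0,0,L[2]),(L[6],0,0),(0,0,L[3])]
    # joint then translate
    T=[(0,0,0),(L[4],0,L[1]*0)]
    p=np.array([0,0,L[0]])
    for i in range(7):
        R=R*Ro.from_euler(ax[i],sg[i]*q[i])
        if i==2:p=p+R.apply([L[4],0,L[1]])
        if i==4:p=p+R.apply([L[5],0,L[2]])
        if i==6:p=p+R.apply([0,0,L[3]])
        if i==5:p=p+R.apply([L[6],0,0])
    return p,R
if __name__=='__main__':
    best=[]
    for s in itertools.product([1,-1],repeat=4):
        sg=[s[0],1,s[1],1,s[2],1,s[3]]
        def res(L):
            r=[]
            for q,p,e in D:
                P,R=fk(q,L,sg); r+=list(P-p); r+=list(.2*(R.as_matrix()[:,2]-Ro.from_quat(e).as_matrix()[:,0]))
            return r
        o=least_squares(res,[.3,.4,.4,.25,0,0,0]);best.append((o.cost,s,o.x.round(4)))
    best.sort(key=lambda b:b[0]);[print(b) for b in best[:4]]
    sg=best[0][1];sg=[sg[0],1,sg[1],1,sg[2],1,sg[3]]
    for q,p,e in D:
        P,R=fk(q,best[0][2],sg);print((P-p).round(4));print((R.inv()*Ro.from_quat(e)).as_matrix().round(2).tolist())
E
python3 kin.py
```

```text
(np.float64(0.0013277013706552826), (-1, -1, -1, -1), array([0.4516, 0.4325, 0.53  , 0.4331, 0.0405, 0.0683, 0.0587]))
(np.float64(0.0013277013706552846), (-1, -1, -1, 1), array([0.4516, 0.4325, 0.53  , 0.4331, 0.0405, 0.0683, 0.0587]))
(np.float64(0.06630474167789394), (-1, 1, 1, -1), array([-8.9567,  1.4086,  1.7223, -7.3445, -0.169 , -0.9194,  1.6258]))
(np.float64(0.06630474167789478), (-1, 1, 1, 1), array([-8.9567,  1.4086,  1.7223, -7.3445, -0.169 , -0.9194,  1.6258]))
[0.0417 0.0197 0.0006]
[[0.0, -1.0, 0.0], [0.0, -0.0, -1.0], [1.0, 0.0, 0.0]]
[ 0.0188  0.0068 -0.0045]
[[0.0, -1.0, -0.01], [0.01, 0.01, -1.0], [1.0, 0.0, 0.01]]
[-0.0077 -0.0022  0.0058]
[[0.0, -1.0, -0.01], [-0.0, 0.01, -1.0], [1.0, 0.0, -0.0]]
[ 0.0014 -0.0004 -0.002 ]
[[-0.0, -1.0, 0.0], [-0.0, 0.0, -1.0], [1.0, -0.0, -0.0]]
```

```bash
cat >> h.py <<'E'
TX,TY,YAW=.6227,-.0053,-.2174
TR=Ro.from_euler('z',YAW)
def tw(x): return TR.apply(np.array(x))+[TX,TY,0]   # tote->world
def go(world,az=None):
    p,R,o=state()
    d=R.T@(np.array(world)-p)*1000
    print('dist',np.linalg.norm(d).round(0),'offset mm',d.round(0),'p in tote',TR.inv().apply(p-[TX,TY,0]).round(4))
    if az is not None:
        a=np.arctan2(R[1,1],R[0,1]);w=(az-a+np.pi/2)%np.pi-np.pi/2
        print('twist deg',np.degrees(-w).round(1))
E
python3 -c "
from h import *
log();t=tw([-.15,0,.25]);print(t);go(t,YAW)
for c,z in (((445,190),.045),((433,252),.075)): print(atz('top',c,z))"
```

```text
[0.47623077 0.02705373 0.25      ]
t 2.68 p [ 0.2638 -0.765   0.195 ] F [ 0.9 -1.4  0.8] grip 0.0
q [ 0.68  1.05  1.28  0.98 -1.01  1.6   0.36]
tool axes rows x,y,z: [[0.028, -0.047, -0.999], [0.318, -0.947, 0.053], [-0.948, -0.319, -0.011]]
dist 822.0 offset mm [ -86. -679. -454.] p in tote [-0.1866 -0.8192  0.195 ]
twist deg -59.0
[ 0.55755914 -0.38937271  0.045     ]
[ 0.39918108 -0.34595947  0.075     ]
```

Request:
send_rows(grip=[255,255,255,255,255], offset=[[-15,-31,-20],[-30,-62,-40],[-40,-93,-60],[-50,-124,-80],[-60,-155,-100]], twist=[0,0,0,0,0])

```text
clock: 3.1
position: [0.3089, -0.5828, 0.2478]
ee_rot: [0.704, 0.097, -0.691, 0.132]
ft_force: [2.0, -0.7, 2.1]
grip_width: 0.002
```

Request:
send_rows(grip=[255,255,255,255,255], offset=[[-5,-31,-20],[-10,-62,-40],[-15,-93,-60],[-20,-124,-80],[-20,-155,-100]], twist=[0,0,0,0,0])

```text
clock: 3.52
position: [0.3528, -0.4096, 0.2616]
ee_rot: [0.704, 0.096, -0.691, 0.133]
ft_force: [0.0, -0.0, 1.8]
grip_width: -0.003
```

```bash
python3 -c "
from h import *
log();go(tw([-.15,0,.25]),YAW)"
```

```text
t 3.52 p [ 0.3528 -0.4096  0.2616] F [ 0.  -0.   1.8] grip -0.003
q [-0.41  0.18  1.33  1.73 -0.18  1.31 -0.29]
tool axes rows x,y,z: [[0.027, -0.049, -0.998], [0.319, -0.946, 0.055], [-0.947, -0.32, -0.01]]
dist 454.0 offset mm [  -6. -374. -256.] p in tote [-0.1763 -0.453   0.2616]
twist deg -58.9
```

Request:
send_rows(grip=[255,255,255,255,255], offset=[[0,-30,-20],[0,-60,-40],[0,-90,-60],[0,-120,-80],[0,-150,-100]], twist=[-6,-12,-18,-24,-30])

```text
clock: 3.93
position: [0.3993, -0.237, 0.2557]
ee_rot: [0.647, 0.273, -0.64, 0.313]
ft_force: [1.5, -0.1, 0.2]
grip_width: 0.002
```

```bash
python3 -c "
from h import *
log();go(tw([-.15,0,.25]),YAW)"
```

```text
t 3.93 p [ 0.3993 -0.237   0.2557] F [ 1.5 -0.1  0.2] grip 0.002
q [-0.71 -0.27  0.99  1.91  0.27  1.35 -0.51]
tool axes rows x,y,z: [[0.032, -0.047, -0.998], [0.753, -0.656, 0.055], [-0.657, -0.754, 0.014]]
dist 275.0 offset mm [  -4. -116. -250.] p in tote [-0.1681 -0.2744  0.2557]
twist deg -28.6
```

Request:
send_rows(grip=[255,255,255,255,255], offset=[[0,-16,-34],[0,-32,-68],[0,-48,-102],[0,-64,-136],[0,-80,-170]], twist=[-6,-12,-18,-24,-28])

```text
clock: 4.35
position: [0.4519, -0.0572, 0.2477]
ee_rot: [-0.551, -0.42, 0.556, -0.459]
ft_force: [1.0, 0.1, -0.1]
grip_width: -0.001
```

```bash
python3 -c "
from h import *
log();go(tw([-.15,0,.112]),YAW)"
```

```text
t 4.35 p [ 0.4519 -0.0572  0.2477] F [ 1.   0.1 -0.1] grip -0.001
q [-0.93 -0.19  0.83  1.92  0.2   1.33 -0.38]
tool axes rows x,y,z: [[0.029, -0.048, -0.998], [0.973, -0.226, 0.039], [-0.228, -0.973, 0.04]]
dist 162.0 offset mm [132.  -1. -93.] p in tote [-0.1555 -0.0875  0.2477]
twist deg -0.6
```

Request:
send_rows(grip=[255,255,255,255,255], offset=[[25,0,-22],[55,0,-44],[85,0,-66],[115,0,-90],[132,0,-93]], twist=[0,0,0,0,0])

```text
clock: 4.77
position: [0.4765, 0.0288, 0.1089]
ee_rot: [-0.55, -0.42, 0.558, -0.458]
ft_force: [-0.7, 0.3, -0.4]
grip_width: 0.001
```

```bash
python3 -c "
from h import *
log();go(tw([-.095,0,.112]),YAW)
for c in ('scene','top'):
    p,d=viewer.camera(c);cv2.imwrite(f'pics/{c}1.png',p)
    a=p[130:310,200:380] if c=='scene' else p[90:240,220:370]
    cv2.imwrite(f'pics/{c}1c.png',cv2.resize(a,(590,590),interpolation=cv2.INTER_CUBIC))
"
```

```text
t 4.77 p [0.4765 0.0288 0.1089] F [-0.7  0.3 -0.4] grip 0.001
q [-0.98  0.12  0.84  2.04 -0.04  1.   -0.35]
tool axes rows x,y,z: [[0.026, -0.049, -0.998], [0.973, -0.227, 0.036], [-0.229, -0.973, 0.042]]
dist 55.0 offset mm [-1. 55.  1.] p in tote [-0.1501  0.0017  0.1089]
twist deg -0.7
```

View pics/scene1c.png

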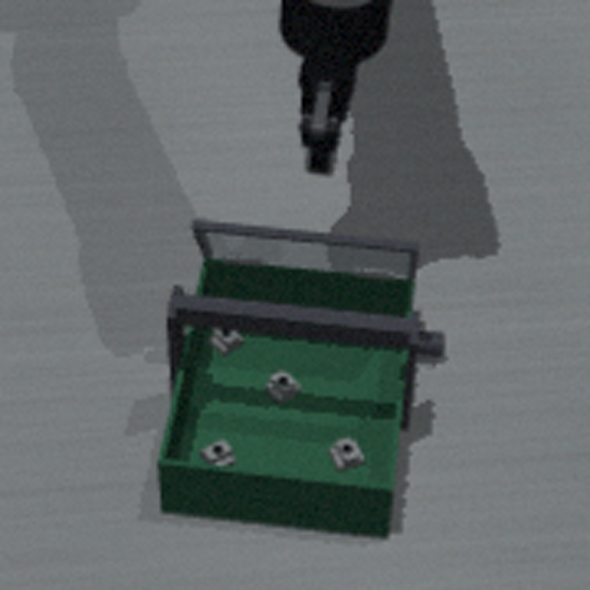

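View pics/top1.png

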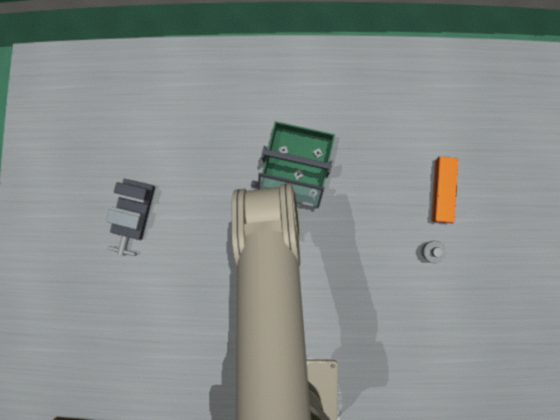

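Request:
send_rows(grip=[255,255,255,255,255], offset=[[0,25,0],[0,48,0],[0,60,0],[4,68,0],[9,76,0]], twist=[0,0,0,0,0])

```text
clock: 5.28
position: [0.5527, 0.0057, 0.1077]
ee_rot: [-0.553, -0.417, 0.558, -0.457]
ft_force: [-1.2, 0.4, 1.5]
grip_width: -0.001
```

```bash
python3 -c "
from h import *
log();go(tw([-.0622,0,.0887]))
for c in ('scene',):
    p,d=viewer.camera(c);cv2.imwrite(f'pics/{c}2.png',p)
    a=p[130:310,200:380] if c=='scene' else p[90:240,220:370]
    cv2.imwrite(f'pics/{c}2c.png',cv2.resize(a,(590,590),interpolation=cv2.INTER_CUBIC))
"
```

```text
t 5.28 p [0.5527 0.0057 0.1077] F [-1.2  0.4  1.5] grip -0.001
q [-0.83  0.34  0.83  1.86 -0.23  1.03 -0.15]
tool axes rows x,y,z: [[0.029, -0.048, -0.998], [0.971, -0.234, 0.04], [-0.235, -0.971, 0.04]]
dist 21.0 offset mm [19.  8. -5.] p in tote [-0.0707 -0.0044  0.1077]
```

View pics/scene2c.png

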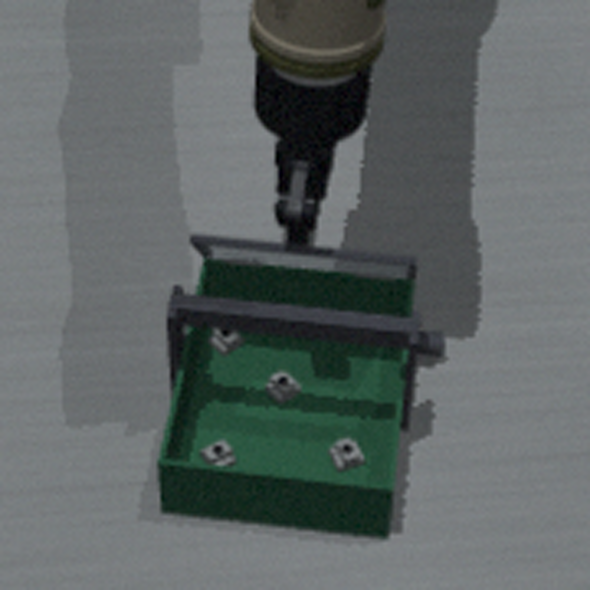

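Request:
send_rows(grip=[255,255,255,255,255], offset=[[5,3,0],[10,6,0],[15,9,0],[20,12,0],[25,14,0]], twist=[0,0,0,0,0])

```text
clock: 5.75
position: [0.5659, 0.0018, 0.0809]
ee_rot: [-0.552, -0.418, 0.558, -0.457]
ft_force: [0.7, 0.4, 1.5]
grip_width: 0.002
```

```bash
python3 -c "
from h import *
log();go(tw([-.0545,0,.065]))
"
```

```text
t 5.75 p [0.5659 0.0018 0.0809] F [0.7 0.4 1.5] grip 0.002
q [-0.78  0.41  0.8   1.85 -0.29  0.99 -0.1 ]
tool axes rows x,y,z: [[0.027, -0.049, -0.998], [0.972, -0.234, 0.038], [-0.235, -0.971, 0.041]]
dist 17.0 offset mm [16.  2. -6.] p in tote [-0.057  -0.0053  0.0809]
```

Request:
send_rows(grip=[255,255,255,255,255], offset=[[4,1,0],[8,1,0],[11,1,0],[13,1,0],[15,1,0]], twist=[0,0,0,0,0])

```text
clock: 6.17
position: [0.567, 0.0007, 0.066]
ee_rot: [-0.552, -0.418, 0.559, -0.457]
ft_force: [0.7, -0.5, 0.5]
grip_width: -0.004
```

```bash
python3 -c "
from h import *
log();go(tw([-.0545,0,.065]))
for c in ('scene',):
    p,d=viewer.camera(c);cv2.imwrite(f'pics/{c}3.png',p)
    a=p[130:310,200:380] if c=='scene' else p[90:240,220:370]
    cv2.imwrite(f'pics/{c}3c.png',cv2.resize(a,(590,590),interpolation=cv2.INTER_CUBIC))
"
```

```text
t 6.17 p [0.567  0.0007 0.066 ] F [ 0.7 -0.5  0.5] grip -0.004
q [-0.76  0.43  0.79  1.86 -0.31  0.97 -0.09]
tool axes rows x,y,z: [[0.027, -0.049, -0.998], [0.972, -0.234, 0.038], [-0.235, -0.971, 0.041]]
dist 6.0 offset mm [ 1.  1. -6.] p in tote [-0.0557 -0.0062  0.066 ]
```

View pics/scene3c.png

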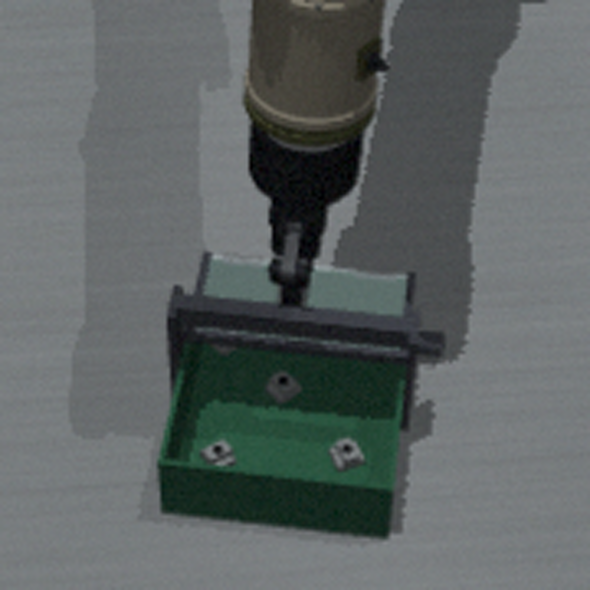

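The lid is nearly flat: its free edge is now behind the bar. I'll press gently until the force rises.

Request:
send_rows(grip=[255,255,255,255,255], offset=[[1,0,0],[2,0,0],[3,0,0],[3,0,0],[3,0,0]], twist=[0,0,0,0,0])

```text
clock: 6.63
position: [0.5677, 0.0006, 0.0646]
ee_rot: [-0.553, -0.418, 0.558, -0.457]
ft_force: [-6.3, 1.1, 18.2]
grip_width: -0.002
```

Request:
send_rows(grip=[255,255,255,255,255], offset=[[1,0,0],[2,0,0],[2,0,0],[2,0,0],[2,0,0]], twist=[0,0,0,0,0])

```text
clock: 7.05
position: [0.5688, 0.0005, 0.0643]
ee_rot: [-0.554, -0.417, 0.557, -0.457]
ft_force: [-10.3, 1.7, 33.2]
grip_width: 0.003
```

The tip stops at z 0.0645 with 33 N, so the lid is shut. I'll back off upwards and check it.

Request:
send_rows(grip=[255,255,0,0,0], offset=[[-10,0,0],[-45,0,0],[-85,0,0],[-120,0,0],[-150,0,0]], twist=[0,0,0,0,0])

```text
clock: 7.47
position: [0.5631, 0.0076, 0.2134]
ee_rot: [-0.553, -0.417, 0.558, -0.457]
ft_force: [1.3, 0.8, -0.1]
grip_width: 0.416
```

```bash
python3 -c "
from h import *
log();go(tw([0,0,.2]),YAW)
for c in ('scene','top'):
    p,d=viewer.camera(c);cv2.imwrite(f'pics/{c}4.png',p);np.save(f'{c}_d4.npy',d)
    a=p[180:300,230:350] if c=='scene' else p[110:220,240:350]
    cv2.imwrite(f'pics/{c}4c.png',cv2.resize(a,(600,600) if c=='scene' else (594,594),interpolation=cv2.INTER_CUBIC))
"; python3 kin.py
```

```text
t 7.47 p [0.5631 0.0076 0.2134] F [ 1.3  0.8 -0.1] grip 0.416
q [-0.88  0.24  0.88  1.72 -0.14  1.25 -0.21]
tool axes rows x,y,z: [[0.028, -0.049, -0.998], [0.971, -0.234, 0.039], [-0.236, -0.971, 0.041]]
dist 62.0 offset mm [16. 60. -2.] p in tote [-0.061  -0.0003  0.2134]
twist deg -1.1
(np.float64(0.002973480531052171), (-1, -1, -1, -1), array([0.9008, 0.4168, 0.4919, 0.9312, 0.0273, 0.0174, 0.0181]))
(np.float64(0.0029734805310521768), (-1, -1, -1, 1), array([0.9008, 0.4168, 0.4919, 0.9312, 0.0273, 0.0174, 0.0181]))
(np.float64(0.23299586759469973), (-1, -1, 1, -1), array([-0.0496,  0.4468,  0.5497, -0.003 ,  0.0362,  0.0121,  0.062 ]))
(np.float64(0.23299586759469978), (-1, -1, 1, 1), array([-0.0496,  0.4468,  0.5497, -0.003 ,  0.0362,  0.0121,  0.062 ]))
[ 0.0406  0.0224 -0.0008]
[[0.0, -1.0, 0.0], [0.0, -0.0, -1.0], [1.0, 0.0, 0.0]]
[ 0.0178  0.0278 -0.0079]
[[0.0, -1.0, -0.01], [0.01, 0.01, -1.0], [1.0, 0.0, 0.01]]
[ 0.0075  0.0022 -0.001 ]
[[0.0, -1.0, -0.01], [-0.0, 0.01, -1.0], [1.0, 0.0, -0.0]]
[ 0.0098 -0.0032 -0.0048]
[[-0.0, -1.0, 0.0], [-0.0, 0.0, -1.0], [1.0, -0.0, -0.0]]
[ 0.0098 -0.0032 -0.0048]
[[-0.0, -1.0, 0.0], [-0.0, 0.0, -1.0], [1.0, -0.0, -0.0]]
[ 0.0255 -0.0023  0.0004]
[[-0.0, -1.0, -0.0], [-0.0, 0.0, -1.0], [1.0, -0.0, -0.0]]
[0.0239 0.0124 0.0159]
[[-0.0, -1.0, -0.0], [-0.0, 0.0, -1.0], [1.0, -0.0, -0.0]]
[0.008  0.0118 0.0134]
[[-0.0, -1.0, -0.0], [-0.0, 0.0, -1.0], [1.0, -0.0, -0.0]]
[-0.0067  0.0033  0.0035]
[[-0.0, -1.0, -0.0], [-0.0, 0.0, -1.0], [1.0, -0.0, -0.0]]
[-0.0047  0.0024 -0.0031]
[[-0.0, -1.0, 0.0], [-0.0, 0.0, -1.0], [1.0, -0.0, -0.0]]
[-0.0077  0.0019 -0.0045]
[[-0.0, -1.0, 0.0], [0.0, 0.0, -1.0], [1.0, -0.0, 0.0]]
[-0.009   0.0017 -0.0048]
[[-0.0, -1.0, -0.0], [-0.0, 0.0, -1.0], [1.0, -0.0, -0.0]]
[ 0.0002  0.0023 -0.0016]
[[0.0, -1.0, 0.0], [0.0, -0.0, -1.0], [1.0, 0.0, 0.0]]
```

View pics/scene4c.png

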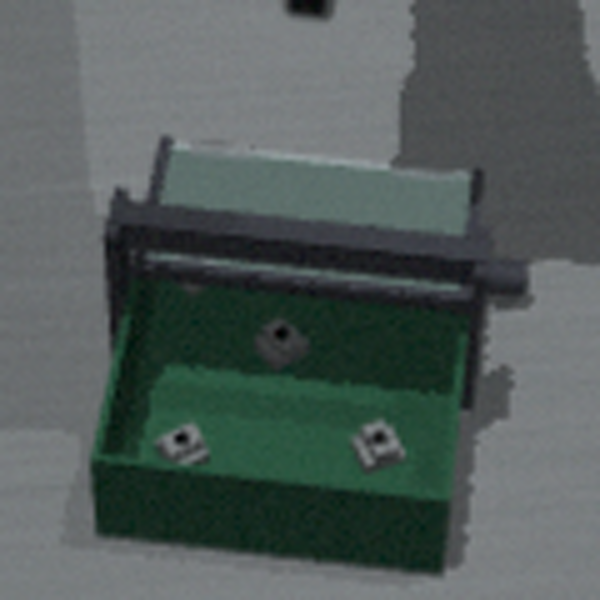

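View pics/top4c.png

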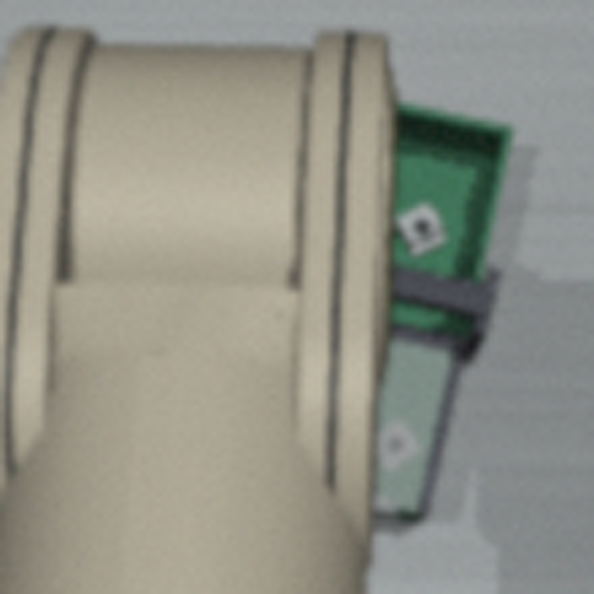

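```bash
cat > kin2.py <<'E'
from kin import *
sg=[-1,1,-1,1,-1,1,-1]; ax='zyzyzyz'
T7=np.array([[0,-1,0],[0,0,-1],[1,0,0]],float)  # flange->tool (R_f * T7 = tool) 
def frames(q):
    Rs=[];R=Ro.identity()
    for i in range(7):
        R=R*Ro.from_euler(ax[i],sg[i]*q[i]);Rs.append(R.as_matrix())
    return Rs
def A(q):
    Rs=frames(q)
    return np.hstack([np.eye(3)]+[Rs[i] for i in range(7)])
def fit():
    H=np.vstack([A(q) for q,_,_ in D]);y=np.hstack([p for _,p,_ in D])
    lam=1e-4
    x=np.linalg.solve(H.T@H+lam**2*np.eye(24),H.T@y)
    return x,(H@x-y).reshape(-1,3)
if __name__=='__main__':
    x,r=fit();print(x.reshape(-1,3).round(3));print(abs(r).max(1).round(4))
E
python3 kin2.py
```

```text
[[ 0.001 -0.001  0.115]
 [-0.001 -0.011  0.115]
 [-0.001 -0.011  0.224]
 [-0.    -0.011  0.224]
 [-0.002 -0.011  0.245]
 [ 0.002  0.     0.245]
 [-0.002  0.     0.157]
 [ 0.001 -0.002  0.157]]
[0.0014 0.0023 0.0007 0.0003 0.0003 0.0001 0.0001 0.0002 0.0001 0.0001
 0.0001 0.0001 0.0001]
```

The lid lies flat on the rim behind the bar (scene crop y about 150–290), and the tote has not shifted. My kinematic fit is good to under a millimetre. Next I'll model the out-of-reach behaviour to find a way to tilt the tool.

```bash
cat > sim.py <<'E'
from kin2 import *
X,_=fit()
lo=np.array([-2.6,-.5,-1.47,.16,-1.27,.06,-2.6]);hi=np.array([2.6,2.12,1.34,2.42,4.41,2.06,2.6])
def FK(q):
    Rs=frames(q);p=np.hstack([np.eye(3)]+Rs)@X
    return p,Rs[6]@T7
def jac(q,e=1e-5):
    p,R=FK(q);J=np.zeros((6,7))
    for i in range(7):
        d=q.copy();d[i]+=e;p2,R2=FK(d);J[:3,i]=(p2-p)/e;J[3:,i]=Ro.from_matrix(R2@R.T).as_rotvec()/e
    return J
def solve_ls(q,pt,Rt,w=.3,mu=.01):
    from scipy.optimize import lsq_linear
    q0=q.copy()
    for k in range(15):
        p,R=FK(q);e=np.r_[pt-p,w*Ro.from_matrix(Rt@R.T).as_rotvec()]
        J=jac(q);J[3:]*=w
        r=lsq_linear(np.vstack([J,mu*np.eye(7)]),np.r_[e,mu*(q0-q)*0],bounds=(np.maximum(lo-q,-.1)-1e-9,np.minimum(hi-q,.1)+1e-9))
        q=q+r.x
        if np.linalg.norm(r.x)<1e-4:break
    return q
def solve_dls(q,pt,Rt,w=.3,mu=.05,n=30):
    for k in range(n):
        p,R=FK(q);e=np.r_[pt-p,w*Ro.from_matrix(Rt@R.T).as_rotvec()]
        J=jac(q);J[3:]*=w
        q=np.clip(q+J.T@np.linalg.solve(J@J.T+mu**2*np.eye(6),e),lo,hi)
    return q
def call(q,offs,tws,solver,vmax=41.7,**k):
    """each row: cmd pose = q-start pose (commanded) ; steps limited"""
    p0,R0=FK(q);pc,Rc=p0.copy(),R0.copy()
    for o,t in zip(offs,tws):
        pt=p0+R0@np.array(o)/1000;Rt=R0@Ro.from_euler('x',t,degrees=True).as_matrix()
        p,R=FK(q)
        d=pt-p;n=np.linalg.norm(d);d*=min(1,vmax/1000/max(n,1e-9))
        rv=Ro.from_matrix(Rt@R.T).as_rotvec();m=np.linalg.norm(rv);rv*=min(1,.125/max(m,1e-9))
        qn=solver(q,p+d,Ro.from_rotvec(rv).as_matrix()@R,**k)
        lim=.7*np.array([2.22,2.22,2.79,2.79,3.14,3.14,3.14])/12
        s=min(1,(lim/np.maximum(abs(qn-q),1e-9)).min());q=q+s*(qn-q)
    return q
if __name__=='__main__':
    q0=np.array(D[0][0])
    O=[[0,40*i,0] for i in range(1,6)]
    for name,sv,k in [('ls',solve_ls,dict(w=w)) for w in(.1,.3,1)]+[('dls',solve_dls,dict(w=w,mu=m,n=n)) for w in(.1,.3,1) for m in(.02,.1) for n in (5,40)]:
        q=q0.copy();print(name,k)
        for c in range(3):
            q=call(q,O,[0]*5,sv,**k);p,R=FK(q);print('  ',q.round(2),p.round(3),R[:,0].round(3))
E
time python3 sim.py
```

```text
ls {'w': 0.1}
   [ 1.06  0.82  0.27  0.75 -0.19  1.59  0.02] [ 0.282 -0.768  0.232] [ 0.001  0.    -1.   ]
   [ 1.11  1.17  0.88  0.2  -0.84  1.71  0.03] [ 0.301 -0.87   0.24 ] [ 0.05  -0.12  -0.991]
   [ 1.13  1.26  1.28  0.16 -1.27  1.22  0.04] [ 0.35  -1.017  0.258] [ 0.195 -0.543 -0.817]
ls {'w': 0.3}
   [ 1.    0.84  0.41  0.76 -0.3   1.59  0.06] [ 0.282 -0.768  0.232] [ 0.001 -0.    -1.   ]
   [ 1.1   1.18  1.15  0.23 -1.1   1.79  0.06] [ 0.284 -0.854  0.251] [ 0.037 -0.074 -0.997]
   [ 1.14  1.23  1.3   0.16 -1.27  1.64  0.04] [ 0.3   -0.907  0.233] [ 0.08  -0.205 -0.975]
ls {'w': 1}
   [ 1.    0.84  0.42  0.76 -0.31  1.59  0.06] [ 0.282 -0.768  0.232] [ 0.001 -0.    -1.   ]
   [ 1.11  1.18  1.19  0.22 -1.13  1.83  0.06] [ 0.279 -0.842  0.247] [ 0.022 -0.029 -0.999]
   [ 1.14  1.25  1.3   0.16 -1.27  1.8   0.04] [ 0.285 -0.859  0.214] [ 0.026 -0.041 -0.999]
dls {'w': 0.1, 'mu': 0.02, 'n': 5}
   [ 1.17  0.81 -0.03  0.74  0.02  1.59 -0.06] [ 0.282 -0.767  0.232] [ 0. -0. -1.]
   [ 1.17  1.26  0.03  0.16 -0.03  1.79 -0.05] [ 0.304 -0.839  0.128] [-0.026  0.059 -0.998]
   [ 1.18  
[... 2796 characters left out ...]
1 -0.11] [ 0.137 -0.837  0.053] [ 0.051  0.268 -0.962]
dls {'w': 1, 'mu': 0.1, 'n': 5}
   [ 1.17  0.81 -0.03  0.74  0.02  1.59 -0.06] [ 0.283 -0.767  0.232] [ 0. -0. -1.]
   [ 1.17  1.22  0.01  0.16 -0.01  1.81 -0.05] [ 0.305 -0.833  0.16 ] [-0.022  0.051 -0.998]
   [ 1.17  1.35  0.06  0.16 -0.06  1.77 -0.04] [ 0.298 -0.834  0.046] [-0.052  0.127 -0.991]
dls {'w': 1, 'mu': 0.1, 'n': 40}
   [ 1.17  0.81 -0.03  0.74  0.02  1.59 -0.06] [ 0.282 -0.767  0.232] [ 0. -0. -1.]
   [ 1.16  1.23  0.17  0.16 -0.17  1.81 -0.04] [ 0.299 -0.835  0.162] [-0.019  0.051 -0.999]
   [ 1.18  1.36  0.51  0.16 -0.51  1.76 -0.01] [ 0.269 -0.85   0.059] [-0.031  0.108 -0.994]
real	0m6.318s
user	0m6.805s
sys	0m0.032s
```

```bash
python3 - <<'E'
from h import *
X=cloud('scene',np.load('scene_d4.npy'))
m=(X[...,2]>.1)&(X[...,2]<.135)&(abs(X[...,0]-.62)<.08)&(abs(X[...,1])<.12)
P=X[m];Q=TR.inv().apply(P-[TX,TY,0]);print(len(Q),np.percentile(Q,[2,25,50,75,98],axis=0).round(4))
X=cloud('top',np.load('top_d.npy'))
m=(X[...,2]>.1)&(X[...,2]<.135)&(abs(X[...,0]-.64)<.03)&(abs(X[...,1])<.12)
P=X[m];Q=TR.inv().apply(P-[TX,TY,0]);Q=Q[Q[:,0]>-.02];print(len(Q),np.percentile(Q,[2,25,50,75,98],axis=0).round(4))
print('slope',np.polyfit(Q[:,1],Q[:,0],1))
go(tw([0,0,.2]),YAW)
E
```

```text
751 [[-0.0035 -0.0837  0.1009]
 [ 0.0047 -0.045   0.1093]
 [ 0.0098  0.0004  0.1154]
 [ 0.0115  0.045   0.1177]
 [ 0.0192  0.0838  0.1204]]
415 [[-0.0111 -0.0792  0.1062]
 [-0.0057 -0.0167  0.1175]
 [-0.0006  0.02    0.1192]
 [ 0.0035  0.0574  0.1209]
 [ 0.0106  0.0857  0.1242]]
slope [-0.03437088 -0.00019932]
t 7.57 p [0.5653 0.0079 0.2157] F [0.3 0.3 0.2] grip 0.586
q [-0.88  0.24  0.88  1.71 -0.14  1.25 -0.21]
tool axes rows x,y,z: [[0.034, -0.046, -0.998], [0.971, -0.234, 0.044], [-0.236, -0.971, 0.037]]
dist 61.0 offset mm [18. 58. -1.] p in tote [-0.0589  0.0005  0.2157]
twist deg -1.1
```

Request:
send_rows(grip=[0,0,0,0,0], offset=[[0,25,0],[0,45,0],[0,59,0],[0,59,0],[0,59,0]], twist=[0,0,0,0,0])

```text
clock: 7.98
position: [0.6202, -0.0066, 0.2122]
ee_rot: [-0.552, -0.417, 0.559, -0.456]
ft_force: [-1.4, -0.7, 0.4]
grip_width: 1.002
```

```bash
python3 -c "
from h import *
log();go(tw([.001,0,.091]),YAW)
"
```

```text
t 7.98 p [ 0.6202 -0.0066  0.2122] F [-1.4 -0.7  0.4] grip 1.002
q [-0.75  0.4   0.86  1.56 -0.26  1.28 -0.1 ]
tool axes rows x,y,z: [[0.026, -0.05, -0.998], [0.971, -0.235, 0.037], [-0.236, -0.971, 0.043]]
dist 121.0 offset mm [121.  -1.  -7.] p in tote [-0.0021 -0.0018  0.2122]
twist deg -1.1
```

Request:
send_rows(grip=[0,0,0,0,0], offset=[[35,0,-2],[70,0,-4],[100,-1,-6],[118,-1,-7],[120,-1,-7]], twist=[0,0,0,0,0])

```text
clock: 8.4
position: [0.6213, -0.0042, 0.089]
ee_rot: [-0.55, -0.419, 0.56, -0.456]
ft_force: [-0.8, -1.1, 0.1]
grip_width: 1.003
```

```bash
python3 -c "
from h import *
log();go(tw([.001,0,.091]),YAW)
p,d=viewer.camera('scene');cv2.imwrite('pics/s5.png',cv2.resize(p[150:300,210:360],(600,600),interpolation=cv2.INTER_CUBIC))
"
```

```text
t 8.4 p [ 0.6213 -0.0042  0.089 ] F [-0.8 -1.1  0.1] grip 1.003
q [-0.69  0.53  0.79  1.69 -0.36  1.07 -0.05]
tool axes rows x,y,z: [[0.021, -0.049, -0.999], [0.972, -0.233, 0.032], [-0.235, -0.971, 0.043]]
dist 3.0 offset mm [-2.  3.  1.] p in tote [-0.0016  0.0007  0.089 ]
twist deg -1.1
```

View pics/s5.png

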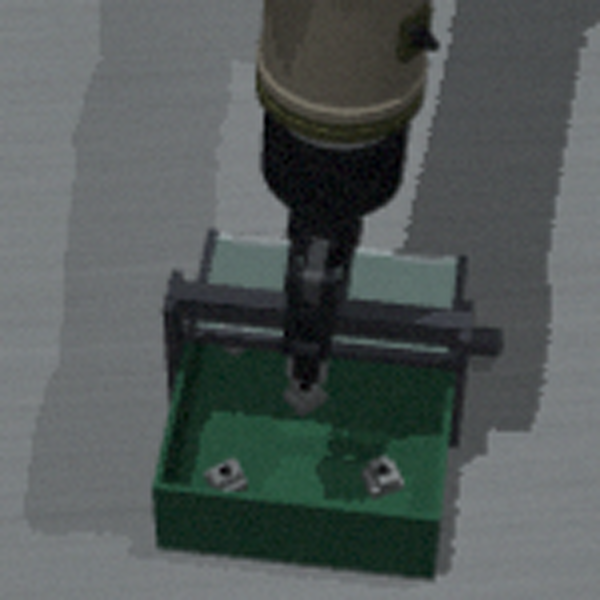

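The open fingers straddle the bar at its middle (crop 310,300). I'll adjust slightly and close with 100 N.

Request:
send_rows(grip=[0,255,255,255,255], offset=[[-2,3,0],[-2,3,0],[-2,3,0],[-2,3,0],[-2,3,0]], twist=[0,0,0,0,0], newtons=100)

```text
clock: 8.87
position: [0.6276, -0.0054, 0.0959]
ee_rot: [-0.553, -0.418, 0.558, -0.457]
ft_force: [-0.1, -0.8, -0.5]
grip_width: 0.454
```

Request:
send_rows(grip=[255,255,255,255,255], offset=[[0,0,0],[0,0,0],[0,0,0],[0,0,0],[0,0,0]], twist=[0,0,0,0,0])

```text
clock: 9.28
position: [0.6274, -0.0055, 0.0956]
ee_rot: [-0.552, -0.418, 0.558, -0.457]
ft_force: [1.0, -0.8, 6.1]
grip_width: 0.143
```

Request:
send_rows(grip=[255,255,255,255,255], offset=[[0,0,0],[0,0,0],[0,0,0],[0,0,0],[0,0,0]], twist=[0,0,0,0,0])

```text
clock: 9.7
position: [0.6274, -0.0055, 0.0956]
ee_rot: [-0.552, -0.418, 0.558, -0.457]
ft_force: [-0.5, -0.3, 6.1]
grip_width: 0.145
```

Request:
send_rows(grip=[255,255,255,255,255], offset=[[-8,0,0],[-20,0,0],[-35,0,0],[-50,0,0],[-65,0,0]], twist=[0,0,0,0,0])

```text
clock: 10.12
position: [0.6249, -0.0022, 0.1609]
ee_rot: [-0.552, -0.418, 0.559, -0.456]
ft_force: [0.9, 1.3, -6.9]
grip_width: 0.138
```

Request:
send_rows(grip=[255,255,255,255,255], offset=[[-15,0,0],[-35,0,0],[-55,0,0],[-75,0,0],[-90,0,0]], twist=[0,0,0,0,0])

```text
clock: 10.53
position: [0.6228, 0.0021, 0.2519]
ee_rot: [-0.553, -0.417, 0.558, -0.457]
ft_force: [-0.1, -0.1, -5.6]
grip_width: 0.14
```

```bash
python3 -c "
from h import *
log();state()
p,d=viewer.camera('scene');cv2.imwrite('pics/s6.png',cv2.resize(p[100:300,190:390],(600,600),interpolation=cv2.INTER_CUBIC))
"
```

```text
t 10.53 p [0.6228 0.0021 0.2519] F [-0.1 -0.1 -5.6] grip 0.14
q [-0.76  0.38  0.87  1.5  -0.25  1.36 -0.12]
tool axes rows x,y,z: [[0.028, -0.049, -0.998], [0.971, -0.234, 0.038], [-0.236, -0.971, 0.041]]
```

View pics/s6.png

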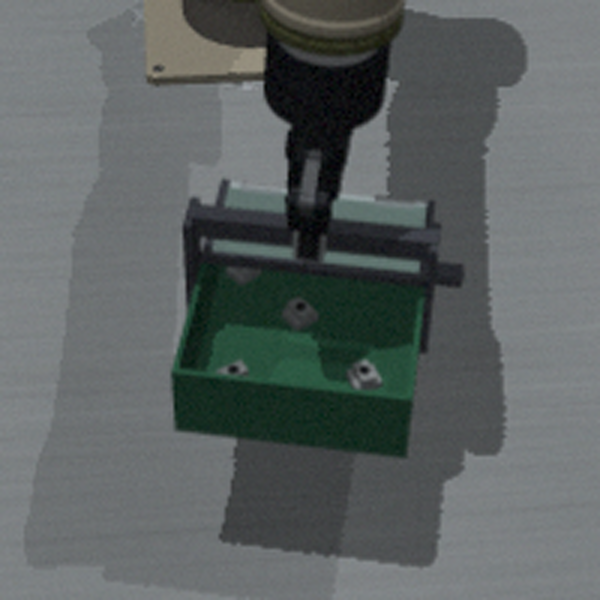

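The tote is in the air, level, with the lid shut and the bar gripped mid-span. Now I'll simulate which out-of-reach pushes tilt the tool best.

```bash
cat > plan.py <<'E'
from sim import *
import sys
q0=np.array(monitor.get_obs()['joint_pos'])
def run(w,dirw,n,up=0):
    q=q0.copy();out=[]
    for c in range(n):
        p,R=FK(q);d=R.T@(np.array(dirw)/np.linalg.norm(dirw))
        q=call(q,[list(d*41*i) for i in range(1,6)],[0]*5,solve_ls,w=w);out.append(q)
    return out
for w in(.5,1.):
  for dw in [(1,0,0),(1,0,.3),(1,0,-.15),(0,0,1),(.7,0,.7),(-1,0,0),(-1,0,.5),(.3,1,.1),(.3,-1,.1),(0,1,.1),(0,-1,.1)]:
    o=run(w,dw,12)
    print(w,dw,end=' ')
    for i in (5,8,11):
        p,R=FK(o[i]);print('|',np.degrees(np.arccos(-R[2,0])).round(0),R[:2,0].round(2),p.round(2),end='')
    print()
E
python3 plan.py
```

```text
0.5 (1, 0, 0) | 17.0 [ 0.28 -0.05] [ 1.01 -0.01  0.13]| 25.0 [ 0.42 -0.04] [ 1.06 -0.01  0.07]| 33.0 [ 0.55 -0.04] [ 1.11 -0.01  0.04]
0.5 (1, 0, 0.3) | 17.0 [ 0.29 -0.05] [ 0.96 -0.01  0.29]| 26.0 [ 0.43 -0.04] [ 1.01 -0.01  0.28]| 35.0 [ 0.57 -0.04] [ 1.07 -0.01  0.28]
0.5 (1, 0, -0.15) | 16.0 [ 0.28 -0.05] [ 1.02 -0.01  0.04]| 25.0 [ 0.42 -0.04] [ 1.07 -0.01 -0.04]| 32.0 [ 0.53 -0.04] [ 1.1  -0.01 -0.09]
0.5 (0, 0, 1) | 19.0 [ 0.31 -0.06] [ 0.52 -0.01  0.73]| 30.0 [ 0.5  -0.07] [ 0.47 -0.02  0.82]| 41.0 [ 0.65 -0.08] [ 0.43 -0.02  0.9 ]
0.5 (0.7, 0, 0.7) | 16.0 [ 0.27 -0.05] [ 0.8  -0.01  0.53]| 24.0 [ 0.4  -0.05] [ 0.82 -0.01  0.58]| 33.0 [ 0.54 -0.05] [ 0.85 -0.01  0.62]
0.5 (-1, 0, 0) | 10.0 [-0.16 -0.07] [0.19 0.06 0.19]| 15.0 [-0.21 -0.14] [-0.14  0.19  0.15]| 17.0 [-0.27 -0.11] [-0.49  0.14  0.2 ]
0.5 (-1, 0, 0.5) | 3.0 [ 0.04 -0.04] [0.22 0.   0.56]| 6.0 [ 0.1  -0.03] [0.22 0.01 0.58]| 10.0 [ 0.17 -0.02] [0.23 0.02 0.62]
0.5 (0.3, 1, 0.1) | 11.0 [0.17 0.08] [0.65 0.69 0.22]| 19.0 [0.26 0.2 ] [0.58 0.82 0.17]| 27.0 [0.33 0.32] [0.53 0.91 0.13]
0.5 (0.3, -1, 0.1) | 14.0 [ 0.1
[... 1124 characters left out ...]
.22  0.14]| 4.0 [-0.04 -0.06] [-0.4   0.18  0.19]
1.0 (-1, 0, 0.5) | 3.0 [ 0.04 -0.04] [ 0.22 -0.    0.56]| 4.0 [ 0.05 -0.04] [ 0.22 -0.01  0.56]| 5.0 [ 0.07 -0.04] [ 0.22 -0.05  0.57]
1.0 (0.3, 1, 0.1) | 4.0 [ 0.07 -0.02] [0.62 0.65 0.21]| 5.0 [0.09 0.02] [0.53 0.76 0.15]| 7.0 [0.11 0.05] [0.47 0.82 0.11]
1.0 (0.3, -1, 0.1) | 6.0 [ 0.07 -0.08] [ 0.63 -0.68  0.21]| 8.0 [ 0.09 -0.11] [ 0.54 -0.79  0.16]| 10.0 [ 0.11 -0.14] [ 0.47 -0.86  0.11]
1.0 (0, 1, 0.1) | 4.0 [0.06 0.  ] [0.47 0.75 0.25]| 5.0 [0.08 0.04] [0.34 0.85 0.18]| 7.0 [0.09 0.07] [0.24 0.91 0.13]
1.0 (0, -1, 0.1) | 6.0 [ 0.07 -0.09] [ 0.47 -0.78  0.25]| 8.0 [ 0.08 -0.12] [ 0.34 -0.88  0.19]| 10.0 [ 0.09 -0.16] [ 0.24 -0.94  0.14]
```

Request:
send_rows(grip=[255,255,255,255,255], offset=[[-30,0,0],[-70,0,0],[-110,0,0],[-150,0,0],[-190,0,0]], twist=[0,0,0,0,0])

```text
clock: 11.0
position: [0.617, 0.0115, 0.4412]
ee_rot: [-0.552, -0.418, 0.559, -0.456]
ft_force: [1.4, -0.5, -5.4]
grip_width: 0.146
```

Request:
send_rows(grip=[255,255,255,255,255], offset=[[-40,0,0],[-80,0,0],[-120,0,0],[-160,0,0],[-200,0,0]], twist=[0,0,0,0,0])

```text
clock: 11.42
position: [0.6092, 0.0166, 0.5775]
ee_rot: [0.556, 0.413, -0.556, 0.46]
ft_force: [1.9, -1.0, -9.3]
grip_width: 0.142
```

Request:
send_rows(grip=[255,255,255,255,255], offset=[[-40,0,0],[-80,0,0],[-120,0,0],[-160,0,0],[-200,0,0]], twist=[0,0,0,0,0])

```text
clock: 11.83
position: [0.5729, 0.0193, 0.6144]
ee_rot: [0.569, 0.404, -0.54, 0.47]
ft_force: [0.2, -0.3, -6.5]
grip_width: 0.139
```

```bash
python3 -c "
from h import *
log();state()"; python3 kin2.py | tail -2

```

```text
t 11.83 p [0.5729 0.0193 0.6144] F [ 0.2 -0.3 -6.5] grip 0.139
q [-0.47  0.31  0.56  0.72 -0.14  2.06 -0.25]
tool axes rows x,y,z: [[0.09, -0.048, -0.995], [0.968, -0.231, 0.099], [-0.234, -0.972, 0.026]]
[0.0013 0.0025 0.0008 0.0003 0.0003 0.0001 0.0001 0.0004 0.0001 0.0001
 0.0001 0.0002 0.0001 0.0001 0.0001 0.0002 0.0004]
```

The upward push works: one call tilted the tool by about 3.6° once joint 6 reached its limit. I'll continue.

Request:
send_rows(grip=[255,255,255,255,255], offset=[[-40,0,0],[-80,0,0],[-120,0,0],[-160,0,0],[-200,0,0]], twist=[0,0,0,0,0])

```text
clock: 12.25
position: [0.5398, 0.0209, 0.6459]
ee_rot: [0.582, 0.393, -0.525, 0.481]
ft_force: [0.1, 0.2, -5.8]
grip_width: 0.14
```

Request:
send_rows(grip=[255,255,255,255,255], offset=[[-40,0,0],[-80,0,0],[-120,0,0],[-160,0,0],[-200,0,0]], twist=[0,0,0,0,0])

```text
clock: 12.67
position: [0.5084, 0.0219, 0.6741]
ee_rot: [0.595, 0.382, -0.509, 0.491]
ft_force: [-0.9, 0.1, -6.9]
grip_width: 0.143
```

```bash
python3 -c "
from h import *
log();state()
p,d=viewer.camera('scene');cv2.imwrite('pics/s7.png',p)
"

```

```text
t 12.67 p [0.5084 0.0219 0.6741] F [-0.9  0.1 -6.9] grip 0.143
q [-0.87  0.16  0.93  0.79 -0.1   2.06 -0.25]
tool axes rows x,y,z: [[0.189, -0.046, -0.981], [0.955, -0.226, 0.195], [-0.23, -0.973, 0.001]]
```

View pics/s7.png

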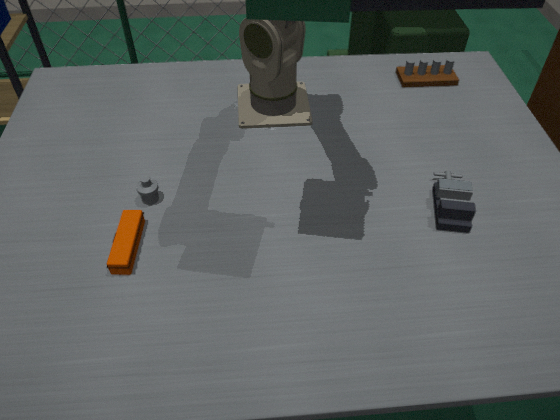

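```bash
cat > plan2.py <<'E'
from sim import *
q0=np.array(monitor.get_obs()['joint_pos'])
for w in (.5,.6):
  for dw in [(-.2,0,1),(0,0,1),(.3,0,1),(.6,0,1),(1,0,1)]:
    q=q0.copy();print(w,dw,end=' ')
    for c in range(7):
        p,R=FK(q);d=R.T@(np.array(dw)/np.linalg.norm(dw))
        q=call(q,[list(d*41*i) for i in range(1,6)],[0]*5,solve_ls,w=w)
        if c in(1,3,5,6):
            p,R=FK(q);print('|',np.degrees(np.arccos(-R[2,0])).round(0),R[:2,0].round(2),p.round(2),end='')
    print(q.round(2))
E
python3 plan2.py
```

```text
0.5 (-0.2, 0, 1) | 20.0 [ 0.33 -0.04] [0.47 0.01 0.74]| 28.0 [ 0.46 -0.04] [0.46 0.   0.81]| 36.0 [ 0.58 -0.04] [ 0.44 -0.01  0.87]| 40.0 [ 0.64 -0.04] [ 0.43 -0.01  0.89][-1.22  0.07  1.34  0.37 -0.1   2.06 -0.2 ]
0.5 (0, 0, 1) | 20.0 [ 0.33 -0.04] [0.49 0.01 0.74]| 28.0 [ 0.47 -0.05] [0.47 0.01 0.81]| 36.0 [ 0.59 -0.05] [0.45 0.   0.87]| 40.0 [ 0.64 -0.05] [ 0.44 -0.    0.9 ][-0.97  0.12  1.22  0.33 -0.23  2.06 -0.19]
0.5 (0.3, 0, 1) | 19.0 [ 0.33 -0.04] [0.54 0.01 0.73]| 27.0 [ 0.45 -0.04] [0.56 0.01 0.79]| 34.0 [ 0.56 -0.04] [0.57 0.   0.83]| 37.0 [ 0.6  -0.05] [ 0.56 -0.    0.85][-0.33  0.38  1.34  0.16 -0.98  2.05 -0.16]
0.5 (0.6, 0, 1) | 19.0 [ 0.33 -0.04] [0.59 0.01 0.72]| 26.0 [ 0.44 -0.04] [0.64 0.01 0.75]| 32.0 [ 0.52 -0.04] [0.65 0.   0.77]| 35.0 [ 0.57 -0.04] [ 0.66 -0.    0.79][-0.25  0.52  1.34  0.16 -1.07  1.96 -0.17]
0.5 (1, 0, 1) | 19.0 [ 0.32 -0.04] [0.64 0.01 0.7 ]| 25.0 [ 0.41 -0.04] [0.7  0.01 0.7 ]| 31.0 [ 0.51 -0.04] [0.75 0.   0.7 ]| 34.0 [ 0.55 -0.04] [0.77 0.   0.71][-0.2   0.66  1.34  0.16 -1.13  1.84 -0.17]
0.6 (-0.2, 0, 1) | 17.0 [ 0.29 -0.04] [0.47 0.01
[... 306 characters left out ...]
54 -0.05] [ 0.46 -0.    0.84][-1.17  0.11  1.34  0.48 -0.14  2.06 -0.18]
0.6 (0.3, 0, 1) | 17.0 [ 0.29 -0.04] [0.54 0.01 0.72]| 23.0 [ 0.38 -0.05] [0.56 0.01 0.75]| 28.0 [ 0.47 -0.05] [0.57 0.   0.79]| 31.0 [ 0.51 -0.05] [ 0.57 -0.    0.81][-0.34  0.34  0.72  0.25 -0.37  2.06 -0.2 ]
0.6 (0.6, 0, 1) | 17.0 [ 0.29 -0.04] [0.59 0.01 0.7 ]| 22.0 [ 0.37 -0.04] [0.63 0.01 0.72]| 26.0 [ 0.44 -0.05] [0.65 0.   0.74]| 28.0 [ 0.47 -0.05] [ 0.66 -0.    0.75][-0.24  0.55  1.34  0.16 -1.08  2.04 -0.17]
0.6 (1, 0, 1) | 17.0 [ 0.28 -0.04] [0.63 0.01 0.68]| 21.0 [ 0.36 -0.04] [0.69 0.01 0.68]| 25.0 [ 0.42 -0.04] [0.73 0.   0.68]| 27.0 [ 0.45 -0.04] [0.75 0.   0.68][-0.2   0.68  1.34  0.16 -1.13  1.94 -0.17]
```

Request:
send_rows(grip=[255,255,255,255,255], offset=[[-36,19,-3],[-72,38,-6],[-108,57,-9],[-144,76,-12],[-180,95,-15]], twist=[0,0,0,0,0])

```text
clock: 13.13
position: [0.5316, 0.018, 0.6932]
ee_rot: [0.607, 0.37, -0.494, 0.501]
ft_force: [-0.0, -0.6, -7.4]
grip_width: 0.141
```

Request:
send_rows(grip=[255,255,255,255,255], offset=[[-35,22,-3],[-70,44,-6],[-105,66,-9],[-140,88,-12],[-175,110,-15]], twist=[0,0,0,0,0])

```text
clock: 13.55
position: [0.5512, 0.0121, 0.7114]
ee_rot: [0.618, 0.358, -0.478, 0.511]
ft_force: [-0.1, 0.5, -6.8]
grip_width: 0.142
```

```bash
python3 -c "
from h import *
log();state()
p,d=viewer.camera('top');cv2.imwrite('pics/t8.png',p)
"

```

```text
t 13.55 p [0.5512 0.0121 0.7114] F [-0.1  0.5 -6.8] grip 0.142
q [-0.54  0.25  0.67  0.58 -0.15  2.06 -0.23]
tool axes rows x,y,z: [[0.286, -0.046, -0.957], [0.931, -0.221, 0.289], [-0.225, -0.974, -0.021]]
```

View pics/t8.png

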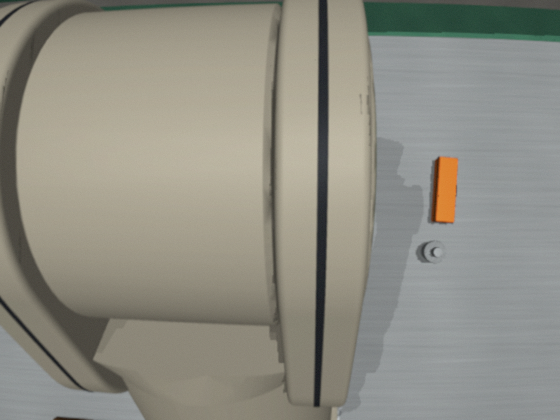

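Request:
send_rows(grip=[255,255,255,255,255], offset=[[-22,33,-6],[-44,66,-12],[-66,99,-18],[-88,132,-24],[-110,165,-30]], twist=[0,0,0,0,0])

```text
clock: 14.02
position: [0.6047, 0.0071, 0.7155]
ee_rot: [0.628, 0.347, -0.464, 0.52]
ft_force: [-0.1, 0.2, -5.9]
grip_width: 0.137
```

Request:
send_rows(grip=[255,255,255,255,255], offset=[[-22,33,-6],[-44,66,-12],[-66,99,-18],[-88,132,-24],[-110,165,-30]], twist=[0,0,0,0,0])

```text
clock: 14.43
position: [0.6387, 0.0028, 0.7193]
ee_rot: [0.637, 0.336, -0.45, 0.528]
ft_force: [-0.9, 1.4, -5.9]
grip_width: 0.141
```

Request:
send_rows(grip=[255,255,255,255,255], offset=[[-22,33,-6],[-44,66,-12],[-66,99,-18],[-88,132,-24],[-110,165,-30]], twist=[0,0,0,0,0])

```text
clock: 14.85
position: [0.6589, -0.0007, 0.7251]
ee_rot: [0.646, 0.326, -0.437, 0.535]
ft_force: [-0.2, 0.5, -6.4]
grip_width: 0.142
```

```bash
python3 -c "
from h import *
log();state()
"

```

```text
t 14.85 p [ 6.589e-01 -7.000e-04  7.251e-01] F [-0.2  0.5 -6.4] grip 0.142
q [-0.21  0.53  0.68  0.17 -0.47  2.06 -0.22]
tool axes rows x,y,z: [[0.406, -0.046, -0.913], [0.888, -0.216, 0.406], [-0.216, -0.975, -0.047]]
```

Request:
send_rows(grip=[255,255,255,255,255], offset=[[-25,31,-6],[-50,62,-12],[-75,93,-18],[-100,124,-24],[-125,155,-30]], twist=[0,0,0,0,0])

```text
clock: 15.27
position: [0.6566, -0.0027, 0.739]
ee_rot: [0.652, 0.316, -0.427, 0.541]
ft_force: [0.1, -0.5, -7.6]
grip_width: 0.14
```

Request:
send_rows(grip=[255,255,255,255,255], offset=[[-25,31,-6],[-50,62,-12],[-75,93,-18],[-100,124,-24],[-125,155,-30]], twist=[0,0,0,0,0])

```text
clock: 15.68
position: [0.6476, -0.0037, 0.7554]
ee_rot: [0.659, 0.308, -0.416, 0.546]
ft_force: [-0.8, 0.3, -7.0]
grip_width: 0.144
```

Request:
send_rows(grip=[255,255,255,255,255], offset=[[-25,31,-6],[-50,62,-12],[-75,93,-18],[-100,124,-24],[-125,155,-30]], twist=[0,0,0,0,0])

```text
clock: 16.1
position: [0.6331, -0.0029, 0.7736]
ee_rot: [0.664, 0.301, -0.406, 0.551]
ft_force: [-0.4, 0.3, -5.3]
grip_width: 0.145
```

```bash
python3 -c "
from h import *
log();state()
"

```

```text
t 16.1 p [ 0.6331 -0.0029  0.7736] F [-0.4  0.3 -5.3] grip 0.145
q [-0.25  0.51  1.34  0.16 -1.05  2.06 -0.16]
tool axes rows x,y,z: [[0.489, -0.047, -0.871], [0.848, -0.211, 0.487], [-0.207, -0.976, -0.063]]
```

Tool tilt is 29°. I'll come down into view while turning the tote by −40° about the tool axis, so the spigot corner points down.

Request:
send_rows(grip=[255,255,255,255,255], offset=[[15,-9,1],[42,-24,2],[70,-40,4],[97,-55,6],[125,-70,8]], twist=[0,0,0,0,0])

```text
clock: 16.52
position: [0.6325, -0.0041, 0.7071]
ee_rot: [0.669, 0.298, -0.405, 0.548]
ft_force: [-0.9, -1.0, -3.3]
grip_width: 0.144
```

Request:
send_rows(grip=[255,255,255,255,255], offset=[[25,-14,2],[50,-28,3],[75,-42,4],[100,-56,6],[120,-67,8]], twist=[-4,-8,-12,-16,-20])

```text
clock: 16.93
position: [0.6344, -0.0029, 0.5752]
ee_rot: [0.564, 0.363, -0.345, 0.657]
ft_force: [2.0, -5.5, -9.7]
grip_width: 0.138
```

```bash
python3 -c "
from h import *
log();state()
p,d=viewer.camera('scene');cv2.imwrite('pics/s9.png',p)
"

```

```text
t 16.93 p [ 0.6344 -0.0029  0.5752] F [ 2.  -5.5 -9.7] grip 0.138
q [-1.47 -0.18  1.16  1.27  0.34  1.44 -0.12]
tool axes rows x,y,z: [[0.498, -0.044, -0.866], [0.863, 0.126, 0.49], [0.088, -0.991, 0.101]]
```

View pics/s9.png

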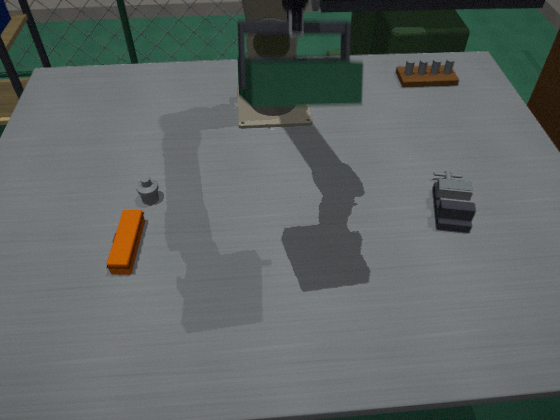

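Request:
send_rows(grip=[255,255,255,255,255], offset=[[20,-11,-2],[42,-24,-5],[64,-36,-7],[86,-48,-10],[100,-56,-12]], twist=[-4,-8,-13,-18,-22])

```text
clock: 17.4
position: [0.6326, -0.0027, 0.4572]
ee_rot: [0.428, 0.425, -0.271, 0.75]
ft_force: [-0.0, 0.3, -6.9]
grip_width: 0.134
```

Request:
send_rows(grip=[255,255,255,255,255], offset=[[12,-6,-3],[20,-10,-6],[30,-14,-10],[30,-14,-10],[30,-14,-10]], twist=[-3,-6,-9,-12,-12])

```text
clock: 17.82
position: [0.6332, -0.002, 0.4247]
ee_rot: [0.348, 0.45, -0.225, 0.791]
ft_force: [0.0, 0.3, -5.2]
grip_width: 0.142
```

```bash
python3 -c "
from h import *
log();state()
p,d=viewer.camera('scene');cv2.imwrite('pics/s10.png',p)
p,d=viewer.camera('top');cv2.imwrite('pics/t10.png',p)
"

```

```text
t 17.82 p [ 0.6332 -0.002   0.4247] F [ 0.   0.3 -5.2] grip 0.142
q [-1.47 -0.35  1.06  1.64  0.56  1.22  0.27]
tool axes rows x,y,z: [[0.493, -0.043, -0.869], [0.669, 0.657, 0.348], [0.555, -0.753, 0.353]]
```

View pics/s10.png

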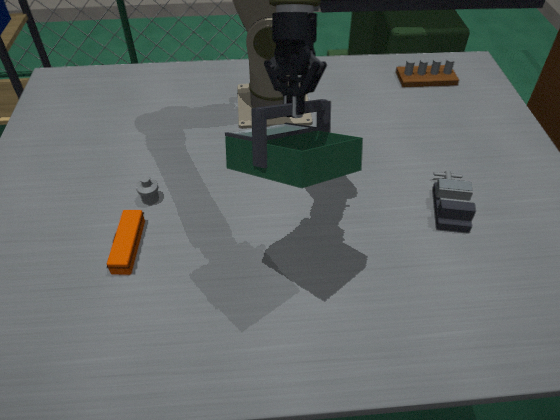

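View pics/t10.png

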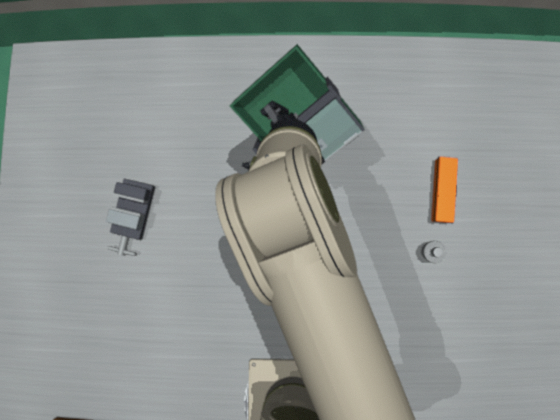

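Tote tilted about 30°, with x rising 0.35 and y dipping 0.35 and the lid shut. The wrist hides the corner in both views, so I'll shift sideways to see the nuts.

Request:
send_rows(grip=[255,255,255,255,255], offset=[[1,-12,14],[3,-32,36],[4,-54,62],[6,-76,88],[7,-100,113]], twist=[0,0,0,0,0])

```text
clock: 18.33
position: [0.6329, -0.1546, 0.4253]
ee_rot: [0.349, 0.449, -0.225, 0.791]
ft_force: [0.4, 0.9, -6.4]
grip_width: 0.139
```

Request:
send_rows(grip=[255,255,255,255,255], offset=[[1,-22,25],[3,-45,50],[4,-68,76],[6,-88,100],[7,-97,112]], twist=[0,0,0,0,0])

```text
clock: 18.75
position: [0.6202, -0.2957, 0.4284]
ee_rot: [0.348, 0.442, -0.227, 0.795]
ft_force: [-0.6, 0.5, -6.2]
grip_width: 0.142
```

```bash
cat > look.py <<'E'
from h import *
import sys
n=sys.argv[1]
p,R,o=state();log()
g=p-R[:,0]*.0187
TRm=np.c_[R[:,1],-R[:,2],-R[:,0]]   # tote axes approx: x=tool y, y=-tool z, z=-tool x
org=g-TRm@[0,0,.11]
cor=org+TRm@[-.091,.076,.004];print('corner',cor.round(3),'up in tote',TRm[2].round(3))
for c in('scene','top'):
    im,d=viewer.camera(c);u=proj(c,cor)[0];print(c,u.round(0))
    x0=int(np.clip(u[0]-70,0,420));y0=int(np.clip(u[1]-70,0,280))
    cv2.imwrite(f'pics/{n}_{c}.png',im);cv2.imwrite(f'pics/{n}_{c}c.png',cv2.resize(im[y0:y0+140,x0:x0+140],(560,560),interpolation=cv2.INTER_CUBIC))
E
python3 look.py a; python3 -c "
from h import *
for c in M: print(c,-np.array(M[c]['R']).T@np.array(M[c]['t']))"
```

```text
t 18.75 p [ 0.6202 -0.2957  0.4284] F [-0.6  0.5 -6.2] grip 0.142
q [-1.31 -0.5   1.34  1.5   0.5   1.21  0.79]
tool axes rows x,y,z: [[0.506, -0.053, -0.861], [0.669, 0.654, 0.353], [0.545, -0.754, 0.367]]
corner [ 0.562 -0.303  0.293] up in tote [ 0.353 -0.367  0.861]
scene [143. 154.]
top [444. 174.]
scene [ 1.33963511 -0.08123454  0.95457843]
top [ 0.43077239 -0.00297423  1.17141693]
```

View pics/a_top.png

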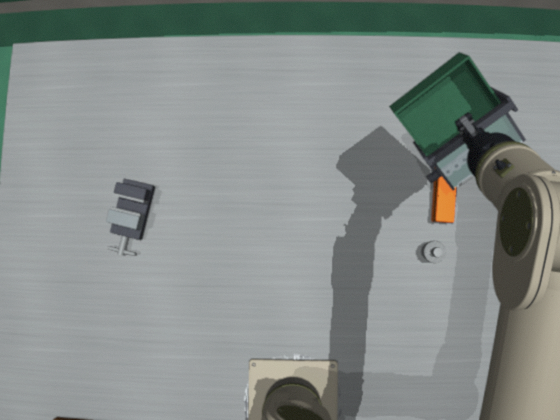

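View pics/a_topc.png

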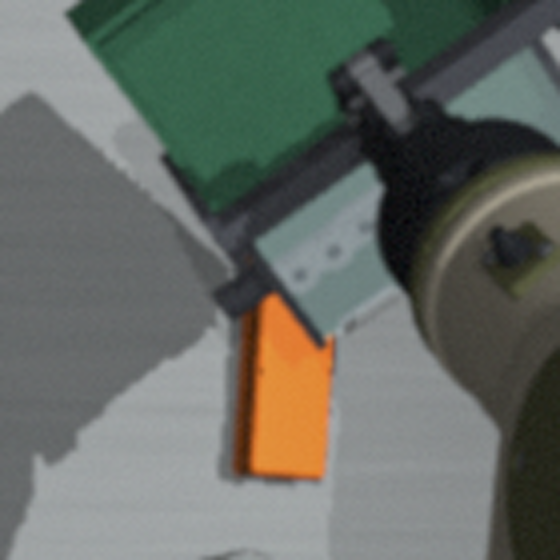

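```bash
cat > nuts.py <<'E'
from h import *
import sys
def tote_pose():
    p,R,o=state();g=p-R[:,0]*.0187
    T=np.c_[R[:,1],-R[:,2],-R[:,0]];return g-T@[0,0,.11],T
def onfloor(cam,px,h=.016):
    org,T=tote_pose();a,u=ray(cam,px);n=T[:,2];s=((org+n*h-a)@n)/(u@n);q=T.T@(a+s*u-org)
    return q
E
python3 - <<'E'
from nuts import *
# crop origin: u-70 for (444,174) -> approx
u=np.array([444,174]);x0,y0=444-70,174-70
for c in [(302,275),(333,252),(365,228),(230,300),(255,240),(325,345)]:
    px=(x0+(c[0]+.5)/4-.5,y0+(c[1]+.5)/4-.5)
    q=onfloor('top',px);print(c,np.round(px,1),q.round(3),'dist',np.linalg.norm(q-[-.091,.076,.016]).round(3))
E
```

```text
t 18.85 p [ 0.6196 -0.2957  0.4272] F [ 0.8 -0.7 -5. ] grip 0.143
q [-1.31 -0.5   1.34  1.51  0.5   1.21  0.79]
tool axes rows x,y,z: [[0.505, -0.052, -0.862], [0.67, 0.653, 0.354], [0.544, -0.756, 0.364]]
(302, 275) [449.1 172.4] [-0.088  0.064  0.016] dist 0.012
t 18.85 p [ 0.6196 -0.2957  0.4272] F [ 0.8 -0.7 -5. ] grip 0.143
q [-1.31 -0.5   1.34  1.51  0.5   1.21  0.79]
tool axes rows x,y,z: [[0.505, -0.052, -0.862], [0.67, 0.653, 0.354], [0.544, -0.756, 0.364]]
(333, 252) [456.9 166.6] [-0.088  0.046  0.016] dist 0.03
t 18.85 p [ 0.6196 -0.2957  0.4272] F [ 0.8 -0.7 -5. ] grip 0.143
q [-1.31 -0.5   1.34  1.51  0.5   1.21  0.79]
tool axes rows x,y,z: [[0.505, -0.052, -0.862], [0.67, 0.653, 0.354], [0.544, -0.756, 0.364]]
(365, 228) [464.9 160.6] [-0.087  0.027  0.016] dist 0.049
t 18.85 p [ 0.6196 -0.2957  0.4272] F [ 0.8 -0.7 -5. ] grip 0.143
q [-1.31 -0.5   1.34  1.51  0.5   1.21  0.79]
tool axes rows x,y,z: [[0.505, -0.052, -0.862], [0.67, 0.653, 0.354], [0.544, -0.756, 0.364]]
(230, 300) [431.1 178.6] [-0.077  0.1    0.016] dist 0.027
t 18.85 p [ 0.6196 -0.2957  0.4272] F [ 0.8 -0.7 -5. ] grip 0.143
q [-1.31 -0.5   1.34  1.51  0.5   1.21  0.79]
tool axes rows x,y,z: [[0.505, -0.052, -0.862], [0.67, 0.653, 0.354], [0.544, -0.756, 0.364]]
(255, 240) [437.4 163.6] [-0.058  0.072  0.016] dist 0.033
t 18.85 p [ 0.6196 -0.2957  0.4272] F [ 0.8 -0.7 -5. ] grip 0.143
q [-1.31 -0.5   1.34  1.51  0.5   1.21  0.79]
tool axes rows x,y,z: [[0.505, -0.052, -0.862], [0.67, 0.653, 0.354], [0.544, -0.756, 0.364]]
(325, 345) [454.9 189.9] [-0.128  0.076  0.016] dist 0.037
```

Three nuts show through the lid in a row along the hinge wall (top crop 302,275; 333,252; 365,228). They are 12, 30 and 49 mm from the corner. The wrist hides where the fourth should be, so I'll look from the other side.

Request:
send_rows(grip=[255,255,255,255,255], offset=[[-1,12,-14],[-3,34,-40],[-5,58,-68],[-7,82,-96],[-9,108,-125]], twist=[0,0,0,0,0])

```text
clock: 19.27
position: [0.619, -0.1255, 0.4257]
ee_rot: [0.348, 0.444, -0.226, 0.794]
ft_force: [-0.0, -1.4, -4.3]
grip_width: 0.138
```

Request:
send_rows(grip=[255,255,255,255,255], offset=[[-2,26,-29],[-4,52,-59],[-6,78,-89],[-8,104,-118],[-10,128,-146]], twist=[0,0,0,0,0])

```text
clock: 19.68
position: [0.6192, 0.0705, 0.4262]
ee_rot: [0.348, 0.444, -0.226, 0.794]
ft_force: [0.3, -0.1, -5.9]
grip_width: 0.143
```

Request:
send_rows(grip=[255,255,255,255,255], offset=[[-2,26,-29],[-4,52,-59],[-6,78,-89],[-8,96,-110],[-10,105,-120]], twist=[0,0,0,0,0])

```text
clock: 20.1
position: [0.617, 0.2345, 0.4267]
ee_rot: [0.346, 0.446, -0.224, 0.795]
ft_force: [-0.2, 0.2, -5.9]
grip_width: 0.147
```

```bash
python3 look.py b
```

```text
t 20.1 p [0.617  0.2345 0.4267] F [-0.2  0.2 -5.9] grip 0.147
q [-1.32  0.01  0.74  1.53  0.34  1.2   0.07]
tool axes rows x,y,z: [[0.503, -0.048, -0.863], [0.664, 0.661, 0.35], [0.554, -0.749, 0.364]]
corner [0.558 0.227 0.292] up in tote [ 0.35  -0.364  0.863]
scene [398. 141.]
top [183. 174.]
```

View pics/b_top.png

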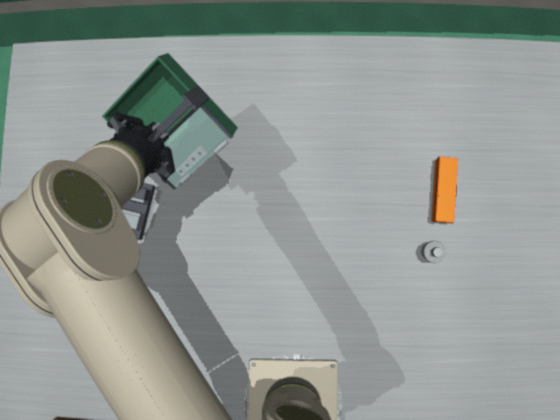

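View pics/b_topc.png

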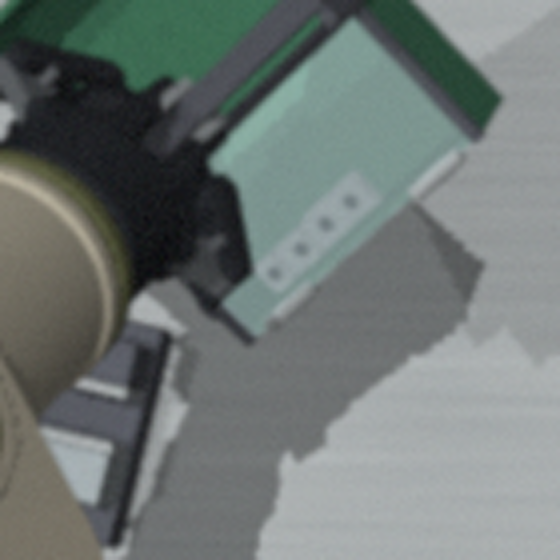

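All four nuts show in a row (crop 275,270; 302,248; 326,223; 351,202). I'll measure their distances to the corner.

```bash
python3 - <<'E' | grep dist
from nuts import *
x0,y0=183-70,174-70
for c in [(275,271),(302,248),(326,224),(351,202)]:
    px=(x0+(c[0]+.5)/4-.5,y0+(c[1]+.5)/4-.5)
    for h in(.016,):
        q=onfloor('top',px,h);print(c,q.round(3),'dist',np.linalg.norm(q-[-.091,.076,h]).round(3))
E
```

```text
(275, 271) [-0.084  0.07   0.016] dist 0.01
(302, 248) [-0.084  0.05   0.016] dist 0.027
(326, 224) [-0.083  0.031  0.016] dist 0.045
(351, 202) [-0.084  0.013  0.016] dist 0.063
```

The farthest nut is 63–70 mm from the corner, under the 80 mm limit. I'll hold still, check once more and hand in.

Request:
send_rows(grip=[255,255,255,255,255], offset=[[0,0,0],[0,0,0],[0,0,0],[0,0,0],[0,0,0]], twist=[0,0,0,0,0])

```text
clock: 20.62
position: [0.6191, 0.2263, 0.429]
ee_rot: [0.348, 0.444, -0.226, 0.794]
ft_force: [-0.7, -1.2, -6.2]
grip_width: 0.144
```

Request:
send_rows(grip=[255,255,255,255,255], offset=[[0,0,0],[0,0,0],[0,0,0],[0,0,0],[0,0,0]], twist=[0,0,0,0,0])

```text
clock: 21.03
position: [0.6189, 0.2272, 0.4288]
ee_rot: [0.347, 0.444, -0.226, 0.795]
ft_force: [0.4, -0.3, -6.9]
grip_width: 0.142
```

```bash
python3 look.py c; python3 -c "
from h import *
print(np.abs(monitor.get_obs()['joint_velocities']).max())
a=cv2.imread('pics/b_topc.png');b=cv2.imread('pics/c_topc.png');print(np.abs(a.astype(int)-b).mean())"
```

```text
t 21.03 p [0.6189 0.2272 0.4288] F [ 0.4 -0.3 -6.9] grip 0.142
q [-1.32  0.01  0.75  1.53  0.34  1.2   0.07]
tool axes rows x,y,z: [[0.504, -0.05, -0.862], [0.667, 0.657, 0.352], [0.549, -0.752, 0.365]]
corner [0.561 0.22  0.294] up in tote [ 0.352 -0.365  0.862]
scene [395. 141.]
top [186. 173.]
0.0014939910665354157
7.554897959183673
```

View pics/c_topc.png

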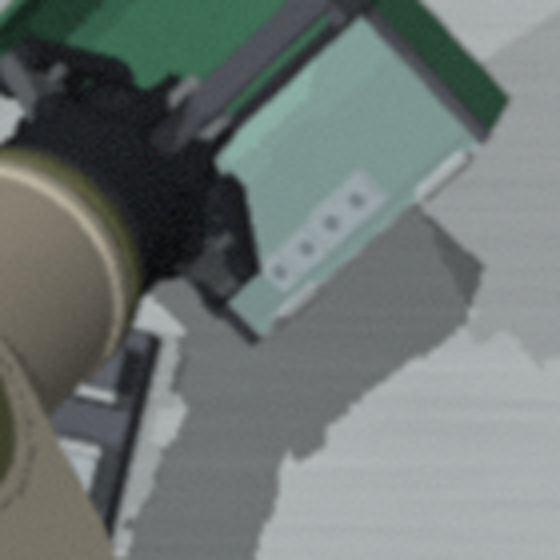

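View pics/c_scene.png

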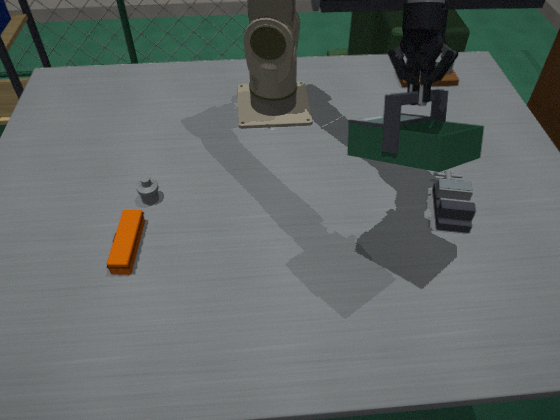

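The four nuts keep the same row under the shut lid (crop 280,270 to 358,200). The tote hangs still above the bench, and the vice, case and chuck are where they started.

```bash
python3 -c "
from h import *
print(manip.hand_in())"
```

```text
the job is handed in; nothing more can be done
None
```

I closed the lid, lifted the tote by its bridge handle and tilted it. I handed the job in at about 21 s with the tote still held in the air. No verdict is reported on hand-in.

**Lid:** I pushed it down with the shut fingers until it stopped on the rim (fingertips at z 0.0645 m). The last press reached about 33 N, harder than needed but under the 40 N limit. It shows flat and shut in the pictures taken after closing and in the final top view.

**Tilt:** The moves could only turn the tool about its own axis. I therefore pushed against the arm's reach limit in steps, which tipped the tool about 30°, then turned the tote so the spigot corner was lowest.

**Last checks:**
- **Tilt of the tote:** about 30°, with its x axis rising about 0.36 rad and its y axis dipping about 0.37 rad. This comes from the tool pose and assumes the tote did not slip in the grip.
- **Height:** the spigot corner is about 0.29 m above the bench.
- **Nuts:** all four show through the lid in a row along the hinge wall, about 10, 27, 45 and 63 mm from the corner. An earlier view, in which the wrist hid the fourth nut, put the first three 2–4 mm farther out.
- **Rest:** the arm's joint speeds were near zero.
- **Bystanders:** the vice, case and chuck look unmoved in the pictures; I did not measure this.

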